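# Find the socket key that fits the guarded nut

### The job

The hold-down on the bench has a hexagonal nut under its yellow guard plate. Try the green-handled socket keys on the nut, down through the round hole in the guard, until you find the one that fits; stand any key that is too small upright on the bench again, and leave the wooden spool and the block plane where they are. Finish while still holding the fitting key in the gripper, pushed fully down over the nut: do not let go of it.

Things in the scene. Friction and masses are not known exactly. Their poses are not given: they have to be found in the camera images.
- key_a: Socket key, mouth down: steel hex tube 46 mm across flats outside, 52 tall; thin neck; green grip block 24 (key's x) x 44 (y) mm, 86 to 128 mm above the mouth. 0.3 kg. Origin: centre of the mouth, z up. Mouth hexagon (30 deep) and outside have two flats facing +-x, parallel to the grip's broad faces. Mouths of the three keys: 24, 28, 34 mm across flats; which is which is unmarked, only trying shows it.
- key_b: Second socket key: outside, grip, origin and axes just as key_a, its mouth another of the three sizes (unmarked). A key fits when its mouth drops over the nut until it rests on the washer under the nut; one that is too small stops on top of the nut, about 17 mm higher.
- key_c: Third socket key: outside, grip, origin and axes just as key_a, its mouth another of the three sizes (unmarked). At the start all three stand upright and loose on the bench, in any order.
- nut: Dark hex nut, 32 mm across flats, 18 tall (top 4 mm chamfered), tight, does not turn; a brass stud 16 mm in diameter stands 6 mm above it. Two flats face its +-x. Origin: centre of its underside, on a 48 mm brass washer, 12 mm above the bench; z up. The 34 mm mouth goes over it with its flats matched to the nut's (any multiple of 60 degrees, within 5 degrees), centred within 1 mm.
- holddown: Hold-down fixed to the bench: grey base plate 150 x 140 x 9 mm (x, y, z), upright cheeks at y = +-61 mm, and a yellow guard plate 120 x 128 x 5 mm, its top 65 mm above the bench, with a 75 mm round hole straight above the nut. Open at front and back. Origin under the centre of the base, on the bench; the nut is on its z axis.
- spool_1: Bystander: a turned wooden spool, 42 mm in diameter, 70 mm tall, standing; loose. Origin at the centre of its underside.
- block_plane: Bystander: a dark block plane, 92 x 155 x 59 mm, loose. Origin at the centre of its underside.

How it is judged:
By the outcome, as a careful person would: the job done as asked, in the order asked, and still so for the second after the job is handed in, while the arm keeps its last pose, push and grip.
It also fails if it takes over 72 s, if anything falls off the work surface, if the arm or the gripper's body presses on something with over 40 N, if the wrist force passes 120 N, or if a joint passes its speed limit or range.

### The arm

A 6-joint arm with a two-finger parallel gripper is mounted at the origin on a cart in front of the work surface, level with it; the furniture and walls round the work are solid. World frame = base frame: x ahead of the robot, y to its left, z up, the work surface at z = 0. Lengths are in m, angles in rad, forces in N, time in s.
With the tool pointing down it reaches from about 0.275 to 0.75 m from the base axis. Payload 10.2 kg.
Tool frame: the origin (TCP) lies on the centre line of the jaws, within the pads' length; the fingertips stand 17 mm ahead of it and the grasp point (between the pads) lies 2 mm behind it; z points along the fingers, y is the direction in which the jaws open and shut (so a half turn about z gives the same grasp; the last joint's range is limited). The gripper opens to 85 mm and grips with 20 to 120 N. Pads are 22 mm wide; open, the fingers measure 114 mm over their backs; the gripper's body (76 mm by 85 mm) begins 54 mm behind the grasp point. The pads swing forward as they close: fully open they stand 13 mm farther back than shut.
Start: joints at [0.92, 0.313, 1.498, -0, 1.331, -0.223], TCP at [0.218, 0.478, 0.217] pointing down, gripper open.
Joint ranges: [-2.94, 2.94], [-0.97, 2.17], [0.19, 2.56], [-1.23, 4.37], [0.02, 3.11], [-2.88, 2.88]. Speed limits (rad/s): [2.39, 2.39, 3.01, 3.14, 3.14, 3.14].

### API

Orientations are given as a rotation vector (axis times angle).
In Python, from cell import state, get_image, job_done, silhouettes, tip_of gives the robot as it stands. The module is installed in compiled form; this text tells all that it offers.
- The arm moves only by the shell command python3 -m handwheel 'ROWS'. ROWS is JSON, a list of rows, each a list of 7 numbers: the turn, a rotation vector about the tool's x, y, z in degrees, then the shift along the tool's x, y, z in cm, then the opening, from -1 (shut) to 1 (fully open). In form: [[rx, ry, rz, dx, dy, dz, claw], ...]. A call has 1 to 12 rows; each row is the pose to reach, as a shift and turn from the pose commanded when the call began, along the tool's axes at that moment; what a row does not reach only later rows make up. A row lasts 1/10 s, in which the tool goes at most 50 mm and 8.59 degrees, less where a joint would pass 70% of its speed; a pose out of reach is approached as far as the arm can. A call with a gripper value outside its range is refused whole. The fingers move at their own pace and stop on an object; the grip force is fixed at half the most. Time passes only in rows, so rows that repeat a pose let the fingers close. It gives the time, the measured TCP pose, the force and the opening at its end, in the units of the state.
- state(): the state, without advancing time (a new reading comes with each control period).
- get_image(name): name is "scene" or "top" or "wrist"; returns a dict with "image" (400x640x3 uint8, red, green, blue), "vertical_fov" (degrees; the focal length in pixels is half the picture's height over the tangent of half this angle, whatever the lens; pixels are square), "cx", "cy" (the principal point, pixels), "rvec" (rotation vector, rad) and "tvec" (3), from world to camera coordinates, as OpenCV has them. Camera axes: x right, y down, z forward; pixel columns grow to the right and rows downward; lengths in m; the calibration is good to about 2 mm. The wrist camera is an equidistant fisheye: a pixel r from the principal point sees the ray r / f radians off the axis. A picture is of the moment at which its call begins. There is no depth.
- job_done(): hands the job in, once; it reports no verdict.
Trained networks look in a picture, given as the dict that the camera call returned (one of the last four; its "shot" number tells which), for a name from the list of things; names that differ only in an ending like _2 or _b are one class to them, and where a whole thing is asked for, a point or a joint stands for the part that bears it (a point fixed in the world has none). Each returns a list of dicts, best first, with "confidence" (0 to 1); they miss things now and then, are a little off and sometimes report something else, mostly with a low value. They report only what shows in the picture. A call takes as long as a camera call.
- silhouettes(name, picture): "mask" (400x640 bool, what is visible of it) and "box" ([left, top, right, bottom] in pixels, round what is visible of it).
- tip_of(name, picture): "point" ([column, row] in pixels: a listed point, or the origin of a listed thing).
The state is a dict: "time_s": time; "joint_pos": joint angles; "joint_vel": joint speeds; "joint_torque": joint torques, N m; "ee_pos": TCP position; "tool_rot": TCP orientation; "force": force on the tool from outside, world axes, zero at the start; "moment": the same for the moment, N m; "gripper_width": opening from 0.0 (shut) to 1.0 (fully open).
Only numpy, scipy, OpenCV 4.12 (cv2) and the standard library are available. Lean on these libraries where they do the work, as an engineer would, in place of code of your own. Each camera call takes 0.05 s, during which the arm holds its last target.

## Working session

There is one attempt and no reset: what is moved stays moved. The work goes in short steps, Python scripts to look and compute and a shell command to move; the robot and the scene stay as the last step left them, time stands still between calls to the robot, and variables do not carry over. Pictures are saved under pics/ and viewed, and the job is handed in when it is done.

```bash
mkdir -p pics; ls
python3 - <<'E'
from cell import *
import cv2
print(state())
for n in ["scene","top","wrist"]:
    p=get_image(n); cv2.imwrite(f"pics/{n}0.png",p["image"][:,:,::-1]); print(n,{k:v for k,v in p.items() if k!="image"})
E
```

```text
pics
{'time_s': 0.0, 'joint_pos': array([ 9.19590392e-01,  3.13490459e-01,  1.49842704e+00,  1.25914428e-05,
        1.33104085e+00, -2.23373283e-01]), 'joint_vel': array([ 0.00110366,  0.00120015, -0.00254407, -0.00129156,  0.00163395,
        0.00107156]), 'joint_torque': array([-1.85485558e-03, -4.12258637e+01, -2.59746408e+01, -2.26866809e-04,
        4.05876330e-03, -7.02471127e-06]), 'ee_pos': array([0.21764326, 0.47745363, 0.21641818]), 'tool_rot': array([-6.66803586e-01, -3.06940881e+00,  1.93487397e-03]), 'force': array([0.21375465, 0.88630044, 0.04061784]), 'moment': array([-0.00506717,  0.01682954,  0.0080738 ]), 'gripper_width': 0.9986570111607421}
scene {'vertical_fov': 42.46343899138785, 'cx': 322.0616169429521, 'cy': 202.07927912658036, 'rvec': array([ 2.19810998, -1.22103193,  0.44776558]), 'tvec': array([-0.3677943 ,  0.38931771,  1.04566054]), 'shot': 1}
top {'vertical_fov': 54.98879681860099, 'cx': 315.6603411592117, 'cy': 199.24291774746078, 'rvec': array([ 2.18785234, -2.14347447,  0.09492135]), 'tvec': array([-0.0680188 ,  0.60635204,  0.85349793]), 'shot': 2}
wrist {'vertical_fov': 65.70646984690485, 'cx': 320.02470936399834, 'cy': 203.99639056734702, 'rvec': array([-2.4085223 , -1.54709915, -0.24545412]), 'tvec': array([-0.52468286, -0.04079924,  0.37989244]), 'shot': 3}
```

View pics/scene0.png

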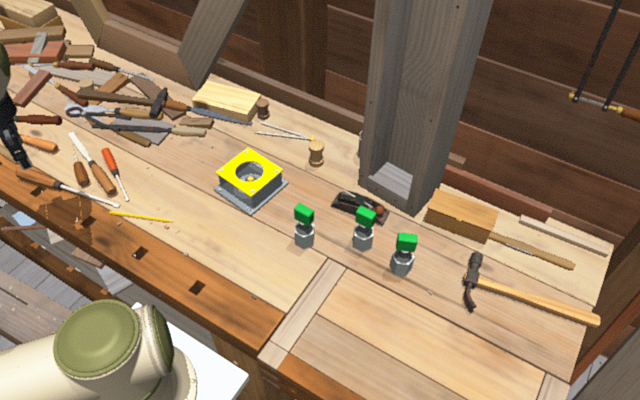

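View pics/top0.png

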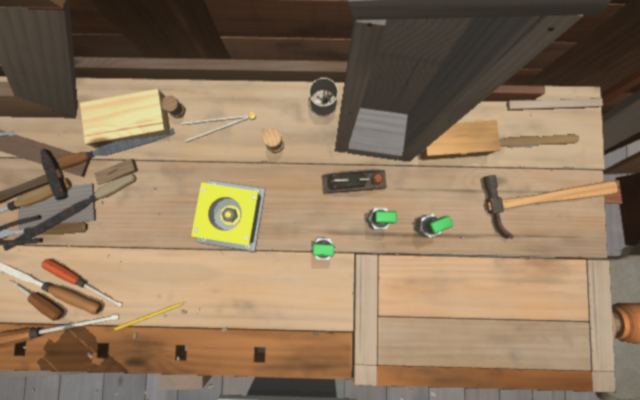

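View pics/wrist0.png

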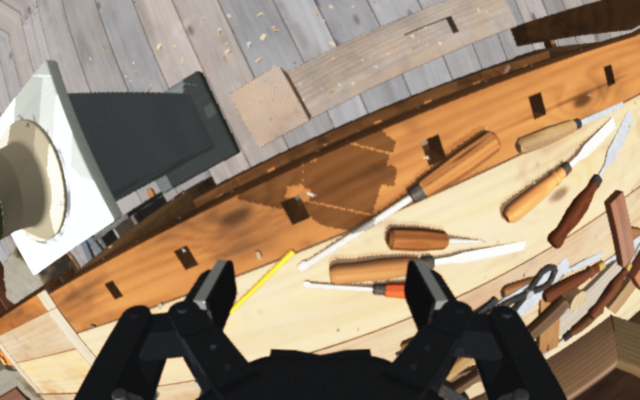

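```bash
cat > h.py <<'E'
import numpy as np, cv2
from cell import *
from scipy.optimize import minimize
from scipy.spatial.transform import Rotation as R
def f(p): return 200/np.tan(np.radians(p["vertical_fov"])/2)
def proj(p,X,fish=False):
    X=np.atleast_2d(X); C=X@R.from_rotvec(p["rvec"]).as_matrix().T+p["tvec"]
    if fish:
        r=np.hypot(C[:,0],C[:,1]); th=np.arctan2(r,C[:,2]); s=f(p)*th/np.maximum(r,1e-9)
        return np.c_[p["cx"]+C[:,0]*s,p["cy"]+C[:,1]*s]
    return np.c_[p["cx"]+f(p)*C[:,0]/C[:,2],p["cy"]+f(p)*C[:,1]/C[:,2]]
def ray(p,uv,fish=False):
    d=np.array([(uv[0]-p["cx"])/f(p),(uv[1]-p["cy"])/f(p)])
    if fish:
        t=np.hypot(*d); v=np.r_[d/max(t,1e-9)*np.sin(t),np.cos(t)]
    else: v=np.r_[d,1]
    M=R.from_rotvec(p["rvec"]).as_matrix(); o=-M.T@p["tvec"]; v=M.T@v
    return o,v/np.linalg.norm(v)
def atz(p,uv,z,fish=False):
    o,v=ray(p,uv,fish); return o+v*(z-o[2])/v[2]
def tri(rs):
    A=0;b=0
    for o,v in rs:
        P=np.eye(3)-np.outer(v,v); A=A+P; b=b+P@o
    X=np.linalg.solve(A,b); return X,[np.linalg.norm((np.eye(3)-np.outer(v,v))@(X-o)) for o,v in rs]
def green(im):
    h=cv2.cvtColor(im,cv2.COLOR_RGB2HSV); return ((h[...,0]>50)&(h[...,0]<75)&(h[...,1]>170)&(h[...,2]>60)).astype(np.uint8)
def yellow(im):
    h=cv2.cvtColor(im,cv2.COLOR_RGB2HSV); return ((h[...,0]>26)&(h[...,0]<34)&(h[...,1]>200)&(h[...,2]>120)).astype(np.uint8)
def blobs(m,amin=60):
    n,l,s,c=cv2.connectedComponentsWithStats(m)
    return [(c[i],s[i],l==i) for i in range(1,n) if s[i][4]>amin]
E
python3 - <<'E'
from h import *
P={n:get_image(n) for n in("scene","top")}
for n,p in P.items():
    for nm,fn in(("g",green),("y",yellow)):
        for c,s,m in blobs(fn(p["image"])): print(n,nm,c.round(1),s, atz(p,c,.11 if nm=="g" else .065).round(4))
    for k in("key_a","nut","holddown","spool_1","block_plane"):
        print(n,k,[(np.round(t["point"],1),round(t["confidence"],2),atz(p,t["point"],.012 if k=="nut" else 0).round(4)) for t in tip_of(k,p)])
E
```

```text
scene g [303.1 213.7] [295 204  18  22 248] [ 0.4929 -0.0747  0.11  ]
scene g [365.  216.1] [356 206  20  22 288] [ 0.5637 -0.2007  0.11  ]
scene g [406.3 241.6] [397 233  20  18 287] [ 0.5497 -0.314   0.11  ]
scene y [248.8 171.9] [ 217  148   65   48 1116] [0.5621 0.1404 0.065 ]
scene key_a [(array([402.6, 269.3]), 0.92, array([ 0.5488, -0.3214,  0.    ])), (array([359.3, 239.2]), 0.75, array([ 0.5706, -0.1902,  0.    ])), (array([302. , 239.2]), 0.6, array([ 0.4941, -0.0683,  0.    ]))]
scene nut [(array([253.1, 187.4]), 0.38, array([0.5592, 0.1303, 0.012 ]))]
scene holddown [(array([250. , 188.6]), 0.92, array([0.559, 0.142, 0.   ]))]
scene spool_1 [(array([315.3, 162.9]), 0.77, array([0.7344, 0.0433, 0.    ]))]
scene block_plane [(array([360., 209.]), 0.64, array([ 0.6562, -0.1447,  0.    ])), (array([361.5, 245.1]), 0.33, array([ 0.5578, -0.2035,  0.    ]))]
top key_a [(array([376.1, 217.1]), 0.84, array([ 0.571 , -0.1988,  0.    ])), (array([426.9, 226.1]), 0.81, array([ 0.5523, -0.3182,  0.    ])), (array([323.7, 249.6]), 0.58, array([ 0.4923, -0.0766,  0.    ]))]
top nut [(array([231.4, 216.9]), 0.57, array([0.5639, 0.1408, 0.012 ])), (array([377.6, 222.9]), 0.55, array([ 0.557 , -0.2006,  0.012 ]))]
top holddown [(array([232.2, 212.5]), 0.84, array([0.575 , 0.1421, 0.    ]))]
top spool_1 [(array([275.1, 145.3]), 0.56, array([0.7392, 0.0453, 0.    ]))]
top block_plane [(array([356.3, 180.3]), 0.82, array([ 0.6578, -0.1512,  0.    ]))]
```

Run:
```python
from h import *
p=get_image("top"); h=cv2.cvtColor(p["image"],cv2.COLOR_RGB2HSV)
for u,v in((323,248),(384,217),(437,225),(205,200),(250,235)): print(h[v,u],p["image"][v,u])
cv2.imwrite("pics/topz.png",cv2.resize(p["image"][120:280,180:460,::-1],(784,448),interpolation=cv2.INTER_CUBIC))
```

```text
[ 64 129 222] [110 222 125]
[ 64 131 220] [107 220 123]
[ 64 135 214] [101 214 117]
[ 31 170 237] [233 237  79]
[ 30 163 171] [171 171  62]
```

View pics/topz.png

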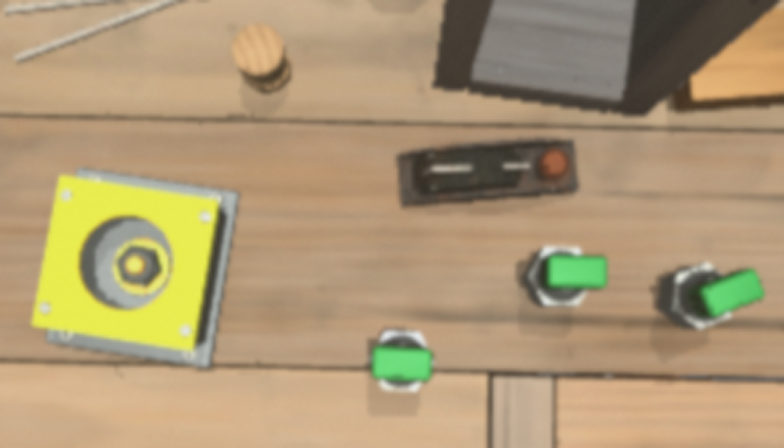

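```bash
sed -i 's/h\[...,1\]>170/h[...,1]>90/; s/h\[...,1\]>200/h[...,1]>120/' h.py
cat >> h.py <<'E'
def render(p,pts,fish=False,S=4):
    q=proj(p,pts,fish); m=np.zeros((400*S,640*S),np.uint8)
    cv2.fillConvexPoly(m,cv2.convexHull(((q+.5)*S).astype(np.float32)).round().astype(np.int32),1)
    return cv2.resize(m.astype(np.float32),(640,400),interpolation=cv2.INTER_AREA)
def box(x,y,yaw,z0,z1,ax,ay):
    c,s=np.cos(yaw),np.sin(yaw)
    return np.array([[x+c*a-s*b,y+s*a+c*b,z] for a in(-ax/2,ax/2) for b in(-ay/2,ay/2) for z in(z0,z1)])
E
cat > fit.py <<'E'
from h import *
P={n:get_image(n) for n in("scene","top")}
np.set_printoptions(suppress=True)
for i,(x0,y0) in enumerate(((.493,-.075),(.567,-.2),(.55,-.316))):
    ms={}
    for n,p in P.items():
        q=proj(p,[[x0,y0,.107]])[0]
        b=min(blobs(green(p["image"])),key=lambda b:np.hypot(*(b[0]-q))); ms[n]=b[2].astype(np.float32)
    def cost(v):
        return sum(np.abs(render(p,box(v[0],v[1],v[2],.086+v[3],.128+v[3],.024,.044))-ms[n]).sum() for n,p in P.items())
    best=None
    for yaw in np.radians([-30,-15,0,15,30]):
        s=np.array([x0,y0,yaw,0.])
        r=minimize(cost,s,method="Nelder-Mead",options=dict(initial_simplex=[s,s+[.01,0,0,0],s+[0,.01,0,0],s+[0,0,.3,0],s+[0,0,0,.01]],maxiter=250))
        if best is None or r.fun<best.fun: best=r
    print(i,best.x.round(4),"yaw",np.degrees(best.x[2]).round(1),"cost",best.fun.round(1))
    for n in P:
      for v in [best.x]:
        r=render(P[n],box(v[0],v[1],v[2],.086+v[3],.128+v[3],.024,.044)); print(n,r.sum(),ms[n].sum(),np.abs(r-ms[n]).sum())
E
python3 fit.py
```

```text
0 [ 0.4967 -0.0737 -0.0715 -0.0061] yaw -4.1 cost 132.7
scene 383.75 282.0 102.25
top 270.4375 243.0 30.4375
1 [ 0.5668 -0.1997  0.0613 -0.0023] yaw 3.5 cost 134.8
scene 391.3125 325.0 70.4375
top 308.8125 245.0 64.3125
2 [ 0.5531 -0.3125  0.2884 -0.0053] yaw 16.5 cost 162.4
scene 394.0625 329.0 68.0625
top 342.5625 254.0 94.3125
```

```bash
sed -i 's/h\[...,1\]>90)&(h\[...,2\]>60)/h[...,1]>70)\&(h[...,2]>25)/; s/h\[...,0\]>50)&(h\[...,0\]<75/h[...,0]>48)\&(h[...,0]<80/' h.py; python3 fit.py
python3 - <<'E'
from h import *
p=get_image("scene");a=p["image"][190:260,280:430,::-1];g=np.repeat(green(p["image"])[190:260,280:430,None]*255,3,2)
cv2.imwrite("pics/sz.png",cv2.resize(np.vstack([a,g]),None,fx=4,fy=4,interpolation=cv2.INTER_NEAREST))
E
```

```text
0 [ 0.497  -0.0736 -0.0703 -0.0065] yaw -4.0 cost 107.2
scene 383.75 303.0 81.25
top 267.75 250.0 26.0
1 [ 0.5664 -0.1992  0.031  -0.0022] yaw 1.8 cost 105.2
scene 391.25 349.0 49.75
top 310.125 255.0 55.5
2 [ 0.5529 -0.3128  0.3096 -0.0049] yaw 17.7 cost 153.9
scene 398.8125 335.0 66.6875
top 343.0625 260.0 87.1875
```

View pics/sz.png

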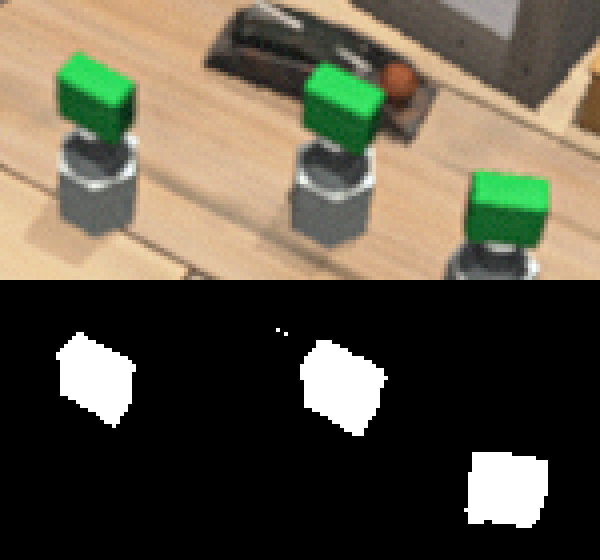

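Run:
```python
from h import *
o=[]
for n,(y0,x0) in (("scene",(190,280)),("top",(190,300))):
    p=get_image(n); S=5
    im=cv2.resize(p["image"][y0:y0+60 if n=="top" else y0+75,x0:x0+150,::-1],None,fx=S,fy=S,interpolation=cv2.INTER_NEAREST)
    for x,y,w in((.4945,-.0745,-.07),(.5665,-.1995,.05),(.552,-.3135,.3)):
        q=((proj(p,box(x,y,w,.086,.128,.024,.044))-[x0,y0]+.5)*S).astype(int)
        for a in range(8):
            for b in(1,2,4):
                if not a&b: cv2.line(im,tuple(map(int,q[a])),tuple(map(int,q[a|b])),(0,0,255),1)
        q=((proj(p,box(x,y,w,0,.052,.046,.0531))-[x0,y0]+.5)*S).astype(int)
        for a in range(8):
            for b in(1,2,4):
                if not a&b: cv2.line(im,tuple(map(int,q[a])),tuple(map(int,q[a|b])),(255,0,0),1)
    cv2.imwrite(f"pics/ov_{n}.png",im)
```

```text
(no output)
```

View pics/ov_scene.png

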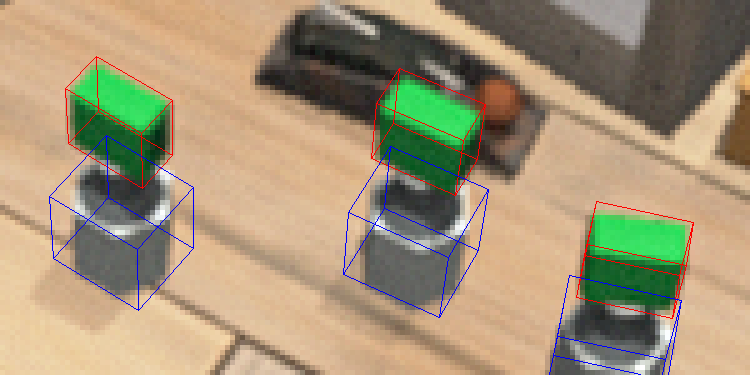

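View pics/ov_top.png

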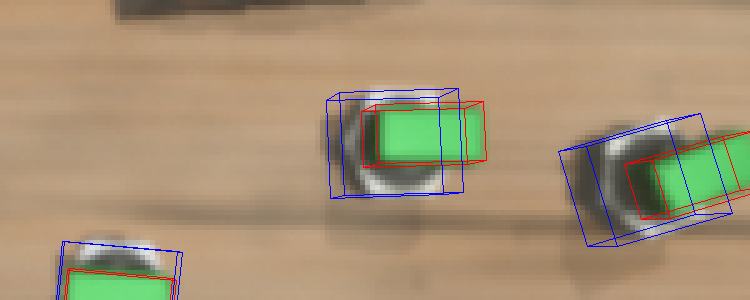

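```bash
cat > go.py <<'E'
# usage: go.py x y z yawdeg   (yaw = direction of tool y axis in world, tool down; picks nearest half turn)
from h import *
import sys
x,y,z,yaw=map(float,sys.argv[1:5])
s=state(); T=R.from_rotvec(s["tool_rot"]).as_matrix(); p=s["ee_pos"]
print("t",round(s["time_s"],2),"pos",p.round(4),"tool y yaw",np.degrees(np.arctan2(T[1,1],T[0,1])).round(2),"tool z",T[:,2].round(3),"q",s["joint_pos"].round(2),"F",s["force"].round(1),"w",round(s["gripper_width"],3))
for k in(0,180):
    a=np.radians(yaw+k); yy=np.r_[np.cos(a),np.sin(a),0]; zz=np.r_[0,0,-1.]; G=np.c_[np.cross(yy,zz),yy,zz]
    rv=R.from_matrix(T.T@G).as_rotvec(degrees=True); d=T.T@(np.r_[x,y,z]-p)*100
    print("rows: rot",rv.round(2),"shift cm",d.round(2))
E
python3 go.py .4945 -.0745 .24 -4; python3 go.py .55 .14 .24 0
```

```text
t 1.15 pos [0.2178 0.4777 0.217 ] tool y yaw 65.49 tool z [-0. -0. -1.] q [ 0.92  0.31  1.5   0.    1.33 -0.22] F [-0.9 -0.   0.2] w 1.002
rows: rot [-0.    0.   69.49] shift cm [-48.08 -38.76  -2.3 ]
rows: rot [  -0.     -0.   -110.51] shift cm [-48.08 -38.76  -2.3 ]
t 1.15 pos [0.2178 0.4777 0.217 ] tool y yaw 65.49 tool z [-0. -0. -1.] q [ 0.92  0.31  1.5   0.    1.33 -0.22] F [-0.9 -0.   0.2] w 1.002
rows: rot [-0.    0.   65.49] shift cm [-44.24 -16.94  -2.3 ]
rows: rot [  -0.     -0.   -114.51] shift cm [-44.24 -16.94  -2.3 ]
```

Run:
```python
from h import *
s=state();p=get_image("wrist");M=R.from_rotvec(p["rvec"]).as_matrix();o=-M.T@p["tvec"]
T=R.from_rotvec(s["tool_rot"]).as_matrix()
print("cam in tool",T.T@(o-s["ee_pos"]),"axes in tool\n",(T.T@M.T).round(3),f(p))
print("tcp px",proj(p,s["ee_pos"],True))
```

```text
cam in tool [ 0.0792951   0.00067746 -0.15595027] axes in tool
 [[-0.001 -0.95  -0.313]
 [ 1.    -0.001 -0.001]
 [ 0.001 -0.313  0.95 ]] 309.70691628693146
tcp px [[319.29941931 251.08996803]]
```

```bash
python3 go.py .565 .085 .25 -4
```

```text
t 1.2 pos [0.2178 0.4777 0.217 ] tool y yaw 65.49 tool z [-0.  0. -1.] q [ 0.92  0.31  1.5   0.    1.33 -0.22] F [0.1 0.  0.3] w 0.994
rows: rot [-0.   -0.   69.49] shift cm [-47.88 -21.32  -3.3 ]
rows: rot [   0.     -0.   -110.51] shift cm [-47.88 -21.32  -3.3 ]
```

```bash
python3 -m handwheel '[[0,0,69.5,-47.9,-21.3,-3.3,1],[0,0,69.5,-47.9,-21.3,-3.3,1],[0,0,69.5,-47.9,-21.3,-3.3,1],[0,0,69.5,-47.9,-21.3,-3.3,1],[0,0,69.5,-47.9,-21.3,-3.3,1],[0,0,69.5,-47.9,-21.3,-3.3,1],[0,0,69.5,-47.9,-21.3,-3.3,1],[0,0,69.5,-47.9,-21.3,-3.3,1],[0,0,69.5,-47.9,-21.3,-3.3,1],[0,0,69.5,-47.9,-21.3,-3.3,1],[0,0,69.5,-47.9,-21.3,-3.3,1],[0,0,69.5,-47.9,-21.3,-3.3,1]]'
python3 - <<'E'
from h import *
p=get_image("wrist");cv2.imwrite("pics/w1.png",p["image"][:,:,::-1]);print(state()["ee_pos"])
np.save("w1.npy",p,allow_pickle=True)
E
```

```text
time_s: 2.4
ee_pos: [0.5668, 0.0825, 0.2494]
tool_rot: [2.302, 2.138, -0.001]
force: [-0.3, 0.0, -0.4]
gripper_width: 1.001
[0.56567019 0.08419044 0.24944836]
```

View pics/w1.png

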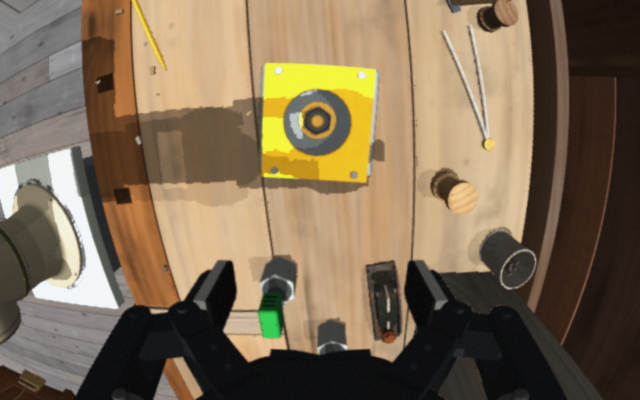

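Run:
```python
import numpy as np,cv2
p=np.load("w1.npy",allow_pickle=True).item()
cv2.imwrite("pics/w1z.png",cv2.resize(p["image"][80:165,270:370,::-1],None,fx=7,fy=7,interpolation=cv2.INTER_CUBIC))
```

```text
(no output)
```

View pics/w1z.png

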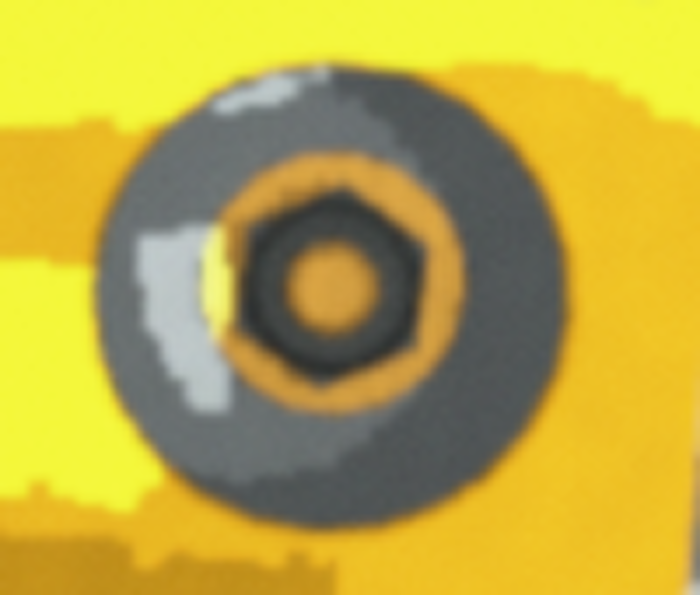

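Run:
```python
from h import *
np.set_printoptions(suppress=True)
p=np.load("w1.npy",allow_pickle=True).item()
Z=lambda a:(270+(a[0]+.5)/7-.5,80+(a[1]+.5)/7-.5)
st=atz(p,Z((333,285)),.036,True); print("stud",st)
hx=np.array([atz(p,Z(a),.026,True)[:2] for a in((343,188),(424,238),(415,342),(325,382),(243,335),(250,235))])
c=hx.mean(0); ang=np.degrees(np.arctan2(*(hx-c).T[::-1])); print("hex",c,np.hypot(*(hx-c).T),(ang%60).round(1))
w=np.array([atz(p,Z(a),.012,True)[:2] for a in((333,152),(333,412),(463,285))]);print("washer",w[:2].mean(0),w)
y=yellow(p["image"]); y|=((cv2.cvtColor(p["image"],cv2.COLOR_RGB2HSV)[...,0]>19)&(cv2.cvtColor(p["image"],cv2.COLOR_RGB2HSV)[...,1]>180)&(cv2.cvtColor(p["image"],cv2.COLOR_RGB2HSV)[...,2]>120)).astype(np.uint8)
b=max(blobs(y),key=lambda b:b[1][4]); print(b[0],b[1])
cs,_=cv2.findContours(b[2].astype(np.uint8),cv2.RETR_CCOMP,cv2.CHAIN_APPROX_NONE); cs=sorted(cs,key=len)[::-1]
o=np.array([atz(p,q,.065,True)[:2] for q in cs[0][:,0]]); print("plate",cv2.minAreaRect((o*1000).astype(np.float32)))
h=np.array([atz(p,q,.065,True)[:2] for q in cs[1][:,0]]); print("hole",cv2.fitEllipse((h*1000).astype(np.float32)))
```

```text
stud [0.56897815 0.14493995 0.036     ]
hex [0.56887002 0.14417435] [0.01734163 0.01784547 0.01719063 0.01684631 0.01782181 0.01701716] [20.1 24.3 21.3 20.7 23.9 23.3]
washer [0.56868278 0.14424853] [[0.57048885 0.1678455 ]
 [0.56687671 0.12065157]
 [0.59193128 0.14210857]]
[316.16965951 121.24020522] [ 261   63  115  120 8576]
plate ((568.1776733398438, 144.04005432128906), (128.88429260253906, 120.39546966552734), 82.33135223388672)
hole ((568.6592407226562, 144.44775390625), (75.30039978027344, 75.34712219238281), 87.52916717529297)
```

```bash
python3 go.py .51 -.14 .25 -4
```

```text
t 2.45 pos [0.5657 0.0842 0.2494] tool y yaw -4.13 tool z [-0.001  0.    -1.   ] q [-0.06  0.4   1.29  0.    1.45  0.01] F [-0.4 -0.   0. ] w 0.997
rows: rot [-0.05 -0.   -0.13] shift cm [-22.76  -3.94  -0.05]
rows: rot [-1.0000e-02  7.0000e-02  1.7987e+02] shift cm [-22.76  -3.94  -0.05]
```

```bash
python3 -m handwheel '[[0,0,0,-22.8,-3.9,0,1],[0,0,0,-22.8,-3.9,0,1],[0,0,0,-22.8,-3.9,0,1],[0,0,0,-22.8,-3.9,0,1],[0,0,0,-22.8,-3.9,0,1],[0,0,0,-22.8,-3.9,0,1],[0,0,0,-22.8,-3.9,0,1],[0,0,0,-22.8,-3.9,0,1]]'
python3 - <<'E'
from h import *
p=get_image("wrist");cv2.imwrite("pics/w2.png",p["image"][:,:,::-1]);print(state()["ee_pos"])
np.save("w2.npy",p,allow_pickle=True)
E
```

```text
time_s: 3.25
ee_pos: [0.5106, -0.1379, 0.2502]
tool_rot: [-2.296, -2.145, -0.0]
force: [0.3, -0.2, -1.1]
gripper_width: 0.997
[ 0.51062966 -0.13792077  0.25012244]
```

View pics/w2.png

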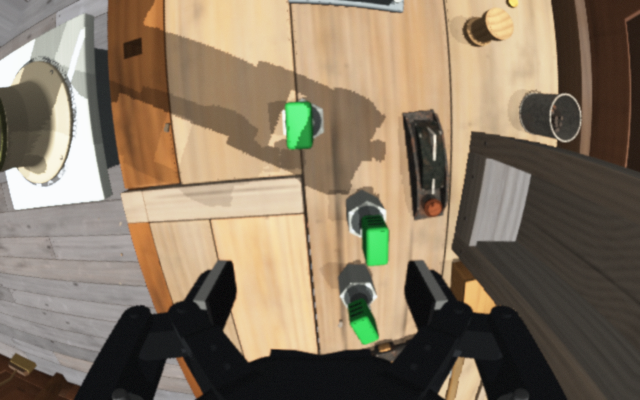

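```bash
cat > fitw.py <<'E'
from h import *
import sys
def fitw(views,x0,y0,yaw0,freez=True,dz=0.):
    M=[]
    for p in views:
        fish=True
        q=proj(p,[[x0,y0,.107+dz]],True)[0]
        b=min(blobs(green(p["image"]),20),key=lambda b:np.hypot(*(b[0]-q)));M.append(b[2].astype(np.float32))
    def cost(v):
        z=v[3] if freez else dz
        return sum(np.abs(render(p,box(v[0],v[1],v[2],.086+z,.128+z,.024,.044),True)-m).sum() for p,m in zip(views,M))
    best=None
    for yw in yaw0+np.radians([-8,0,8]):
        s=np.array([x0,y0,yw,dz]); e=np.diag([.006,.006,.15,.006])
        r=minimize(cost,s,method="Nelder-Mead",options=dict(initial_simplex=np.vstack([s,s+e]),maxiter=300))
        if best is None or r.fun<best.fun:best=r
    v=best.x;print("x,y",v[:2].round(4),"yaw",np.degrees(v[2]).round(2),"dz",v[3].round(4),"cost",best.fun.round(1),"area",[m.sum() for m in M])
    return v
E
python3 - <<'E'
from fitw import *
p1,p2=[np.load(a,allow_pickle=True).item() for a in("w1.npy","w2.npy")]
K=((.4945,-.0745,-.07),(.5665,-.1995,.05),(.552,-.3135,.3))
for i,k in enumerate(K):
    for fz in(False,True):fitw([p2],*k,fz)
fitw([p1,p2],*K[0])
E
```

```text
x,y [ 0.4967 -0.0739] yaw -2.95 dz 0.0059 cost 122.4 area [np.float32(1246.0)]
x,y [ 0.4957 -0.0746] yaw -2.23 dz -0.0126 cost 60.1 area [np.float32(1246.0)]
x,y [ 0.5654 -0.2005] yaw 6.26 dz 0.0034 cost 184.4 area [np.float32(1199.0)]
x,y [ 0.5696 -0.2123] yaw 1.98 dz -0.0255 cost 72.4 area [np.float32(1199.0)]
x,y [ 0.5526 -0.3125] yaw 16.18 dz 0.0037 cost 130.6 area [np.float32(919.0)]
x,y [ 0.5527 -0.3135] yaw 16.56 dz -0.0021 cost 127.7 area [np.float32(919.0)]
x,y [ 0.4959 -0.0744] yaw -4.28 dz -0.0045 cost 254.2 area [np.float32(962.0), np.float32(1246.0)]
```

```bash
python3 go.py .496 -.0744 .105 -3.8
```

```text
t 3.3 pos [ 0.5106 -0.1379  0.2501] tool y yaw -3.89 tool z [ 0.  0. -1.] q [-0.49  0.3   1.43  0.    1.41 -0.42] F [ 1.  -0.1 -0.1] w 0.999
rows: rot [ 0.01 -0.01 -0.09] shift cm [ 6.23 -1.89 14.51]
rows: rot [-2.0000e-02 -1.0000e-02  1.7991e+02] shift cm [ 6.23 -1.89 14.51]
```

```bash
python3 -m handwheel '[[0,0,0,3.2,-1,0,1],[0,0,0,6.2,-1.9,0,1],[0,0,0,6.2,-1.9,1,1],[0,0,0,6.2,-1.9,4,1],[0,0,0,6.2,-1.9,7,1],[0,0,0,6.2,-1.9,7,1]]'
python3 - <<'E'
from h import *
p=get_image("wrist");cv2.imwrite("pics/w3.png",p["image"][:,:,::-1]);print(state()["ee_pos"])
np.save("w3.npy",p,allow_pickle=True)
E
python3 go.py .496 -.0744 .105 -3.8
```

```text
time_s: 3.9
ee_pos: [0.4942, -0.0752, 0.1766]
tool_rot: [-2.292, -2.139, 0.005]
force: [-0.2, -0.5, 1.2]
gripper_width: 0.999
[ 0.49532759 -0.07576963  0.17908198]
t 3.95 pos [ 0.4953 -0.0758  0.1791] tool y yaw -3.96 tool z [-0.003  0.001 -1.   ] q [-0.39  0.3   1.62 -0.    1.23 -0.32] F [-0.2 -0.3  0.3] w 1.001
rows: rot [-0.17 -0.05 -0.16] shift cm [0.13 0.08 7.41]
rows: rot [-9.0000e-02  2.7000e-01  1.7984e+02] shift cm [0.13 0.08 7.41]
```

View pics/w3.png

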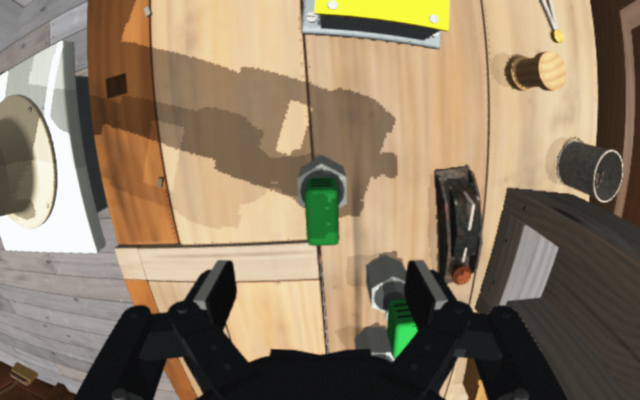

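Run:
```python
from fitw import *
p1,p2,p3=[np.load(a,allow_pickle=True).item() for a in("w1.npy","w2.npy","w3.npy")]
k=(.496,-.0745,-.07)
fitw([p3],*k,False);fitw([p3],*k);fitw([p1,p2,p3],*k)
cv2.imwrite("pics/w3z.png",cv2.resize(p3["image"][140:260,260:400,::-1],None,fx=5,fy=5,interpolation=cv2.INTER_CUBIC))
```

```text
x,y [ 0.4959 -0.0744] yaw -3.14 dz 0.0013 cost 272.4 area [np.float32(2139.0)]
x,y [ 0.4957 -0.0781] yaw -2.82 dz -0.0144 cost 84.2 area [np.float32(2139.0)]
x,y [ 0.4959 -0.0747] yaw -3.38 dz -0.0059 cost 446.8 area [np.float32(962.0), np.float32(1246.0), np.float32(2139.0)]
```

View pics/w3z.png

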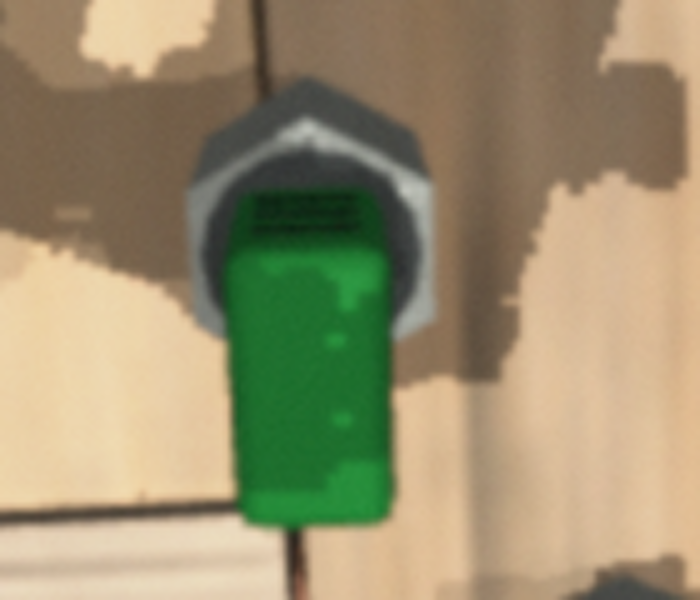

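Run:
```python
from h import *
p=np.load("w3.npy",allow_pickle=True).item()
Z=lambda a:(260+(a[0]+.5)/5-.5,140+(a[1]+.5)/5-.5)
for z in(.128,.122,.115):
    c=np.array([atz(p,Z(a),z,True) for a in((226,250),(391,248),(394,523),(240,525))]);print(z,c.mean(0),np.linalg.norm(np.diff(c,axis=0),axis=1))
# socket top hex z=.052: top corner, left, right vertices
c=np.array([atz(p,Z(a),.052,True) for a in((308,118),(187,190),(433,185),(437,322),(190,325))]);print(c)
```

```text
0.128 [ 0.49664142 -0.07259858  0.128     ] [0.02265314 0.04166314 0.02254662]
0.122 [ 0.49648342 -0.07486469  0.122     ] [0.02331695 0.04288401 0.0232073 ]
0.115 [ 0.49629908 -0.07750848  0.115     ] [0.0240914  0.04430835 0.02397811]
[[ 0.49740098 -0.04776508  0.052     ]
 [ 0.47394548 -0.05978172  0.052     ]
 [ 0.51975288 -0.06195517  0.052     ]
 [ 0.51927695 -0.08883918  0.052     ]
 [ 0.47209519 -0.08623446  0.052     ]]
```

```bash
python3 -m handwheel '[[0,0,-0.5,0.1,0,3,1],[0,0,-0.5,0.15,0.1,6,1],[0,0,-0.5,0.15,0.1,7.4,1],[0,0,-0.5,0.15,0.1,7.4,1],[0,0,-0.5,0.15,0.1,7.4,1],[0,0,-0.5,0.15,0.1,7.4,-1],[0,0,-0.5,0.15,0.1,7.4,-1],[0,0,-0.5,0.15,0.1,7.4,-1],[0,0,-0.5,0.15,0.1,7.4,-1],[0,0,-0.5,0.15,0.1,7.4,-1],[0,0,-0.5,0.15,0.1,7.4,-1]]'; python3 go.py .496 -.0743 .105 -3
```

```text
time_s: 5.05
ee_pos: [0.4971, -0.075, 0.1066]
tool_rot: [2.288, 2.152, 0.0]
force: [-1.4, -0.0, 6.2]
gripper_width: 0.255
t 5.05 pos [ 0.4971 -0.075   0.1066] tool y yaw -3.51 tool z [ 0.001 -0.    -1.   ] q [-0.38  0.38  1.71 -0.    1.05 -0.32] F [-1.4 -0.   6.2] w 0.255
rows: rot [ 0.03  0.02 -0.51] shift cm [ 0.07 -0.11  0.16]
rows: rot [ 3.0000e-02 -5.0000e-02  1.7949e+02] shift cm [ 0.07 -0.11  0.16]
```

```bash
python3 -m handwheel '[[0,0,0,0,0,0,-1],[0,0,0,0,0,0,-1],[0,0,0,0,0,0,-1]]';python3 -m handwheel '[[0,0,0,0,0,-3,-1],[0,0,0,0,0,-7,-1],[0,0,0,0,0,-11,-1],[0,0,0,0,0,-13,-1],[0,0,0,0,0,-13,-1],[0,0,0,0,0,-13,-1]]'
python3 - <<'E'
from h import *
p=get_image("wrist");cv2.imwrite("pics/w4.png",p["image"][:,:,::-1]);print(state()["ee_pos"])
np.save("w4.npy",p,allow_pickle=True)
E
python3 go.py .5687 .1444 .235 -7.7
```

```text
time_s: 5.35
ee_pos: [0.4971, -0.075, 0.1066]
tool_rot: [2.288, 2.152, 0.0]
force: [-1.8, 0.1, 5.1]
gripper_width: 0.253
time_s: 5.95
ee_pos: [0.4964, -0.0748, 0.2346]
tool_rot: [-2.287, -2.151, 0.001]
force: [-0.6, 0.4, -3.9]
gripper_width: 0.255
[ 0.4962109  -0.07469535  0.23408425]
t 6.0 pos [ 0.4962 -0.0747  0.2341] tool y yaw -3.52 tool z [-0.003  0.001 -1.   ] q [-0.38  0.25  1.53  0.    1.36 -0.32] F [-0.2  0.7 -3.8] w 0.26
rows: rot [-0.18 -0.05  4.18] shift cm [22.31  5.89 -0.09]
rows: rot [ 8.0000e-02 -2.8000e-01 -1.7582e+02] shift cm [22.31  5.89 -0.09]
```

View pics/w4.png

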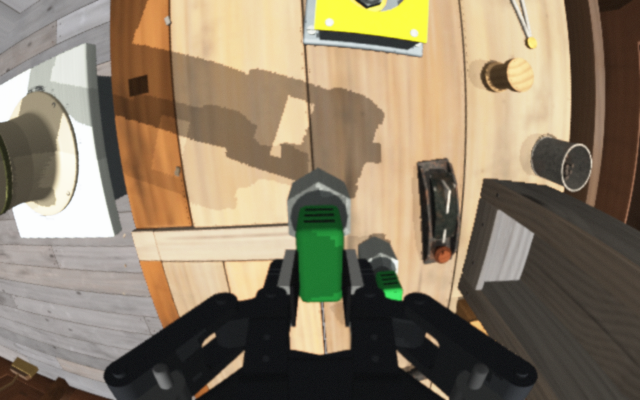

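Run:
```python
from h import *
p=np.load("w4.npy",allow_pickle=True).item()
cv2.imwrite("pics/w4z.png",cv2.resize(p["image"][160:260,260:380,::-1],None,fx=6,fy=6,interpolation=cv2.INTER_CUBIC))
```

```text
(no output)
```

View pics/w4z.png

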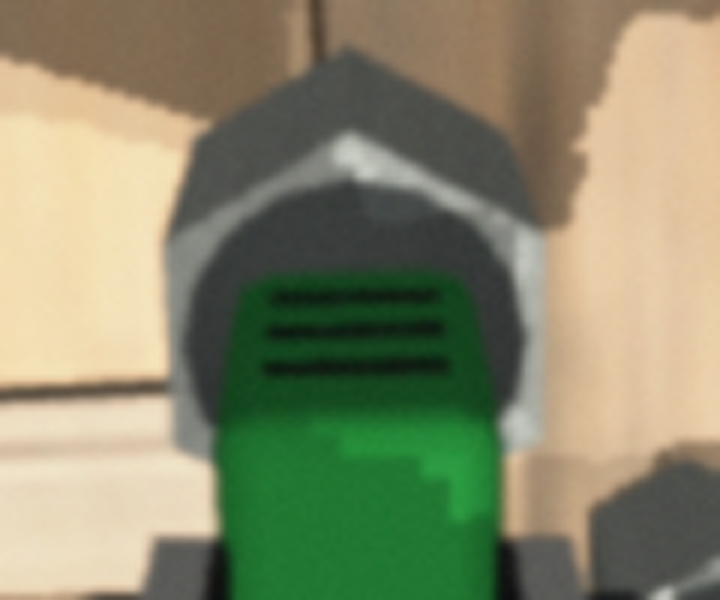

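```bash
cat > hexm.py <<'E'
from h import *
def hexfit(p,s,tl,sc,top,bot,zt=-.0546,zb=-.1066):
    """vertices px (zoomed); least squares hex centre in tool frame"""
    T=R.from_rotvec(s["tool_rot"]).as_matrix()
    from scipy.optimize import least_squares
    Z=lambda a:np.array((tl[0]+(a[0]+.5)/sc-.5,tl[1]+(a[1]+.5)/sc-.5))
    def res(v):
        r=[]
        for L,z in((top,zt),(bot,zb)):
            for k,a in L.items():
                th=np.radians(k)+v[2]; rr=.046/np.sqrt(3)
                X=s["ee_pos"]+T@np.r_[v[0]+rr*np.cos(th),v[1]+rr*np.sin(th),z*-1+v[3]]
                r+=list(proj(p,X,True)[0]-Z(a))
        return np.array(r)
    o=least_squares(res,[0,0,0,0]); print("tool x,y mm",(o.x[:2]*1000).round(2),"rot deg",np.degrees(o.x[2]).round(2),"dz(down) mm",o.x[3]*1000,"res",o.fun.round(1)); return o.x
E
python3 - <<'E'
from hexm import *
p=np.load("w4.npy",allow_pickle=True).item(); s=state()
# tool frame: image up=+x (angle0), image right=+y (angle 90)
hexfit(p,s,(260,160),6,{0:(350,130),-60:(168,242),60:(542,230),-120:(174,447),120:(545,445)},{0:(348,48),-60:(195,140),60:(512,135)})
E
```

```text
tool x,y mm [0.31 0.46] rot deg -1.29 dz(down) mm 1.3871333728963446 res [ 0.   0.5 -1.   0.5  0.4  1.1  0.1  0.  -0.4 -1.   0.7 -0.5  0.5 -0.3
 -0.2 -0.7]
```

```bash
python3 go.py .5683 .1441 .235 -8.2;  python3 -m handwheel '[[0,0,2,5,1.5,0,-1],[0,0,4.7,10,3,0,-1],[0,0,4.7,14,4.4,0,-1],[0,0,4.7,18,5.2,0,-1],[0,0,4.7,21,5.8,0,-1],[0,0,4.7,22.3,5.9,0,-1],[0,0,4.7,22.3,5.9,3,-1],[0,0,4.7,22.3,5.9,4.5,-1],[0,0,4.7,22.3,5.9,4.5,-1],[0,0,4.7,22.3,5.9,4.5,-1]]'
python3 - <<'E'
from h import *
p=get_image("wrist");cv2.imwrite("pics/w5.png",p["image"][:,:,::-1]);print(state()["ee_pos"])
np.save("w5.npy",p,allow_pickle=True)
E
python3 go.py .5683 .1441 .14 -8.2
```

```text
t 6.0 pos [ 0.4962 -0.0747  0.2341] tool y yaw -3.52 tool z [-0.003  0.001 -1.   ] q [-0.38  0.25  1.53  0.    1.36 -0.32] F [-0.2  0.7 -3.8] w 0.26
rows: rot [-0.18 -0.05  4.68] shift cm [22.28  5.85 -0.09]
rows: rot [ 8.0000e-02 -2.8000e-01 -1.7532e+02] shift cm [22.28  5.85 -0.09]
time_s: 7.0
ee_pos: [0.5694, 0.1435, 0.1908]
tool_rot: [-2.375, -2.056, 0.001]
force: [-0.9, 0.7, -2.5]
gripper_width: 0.256
[0.56974169 0.14359326 0.19155975]
t 7.05 pos [0.5697 0.1436 0.1916] tool y yaw -8.24 tool z [ 0.001 -0.    -1.   ] q [ 0.05  0.47  1.34 -0.    1.33  0.19] F [ 1.1 -0.  -2.5] w 0.255
rows: rot [ 0.04 -0.   -0.04] shift cm [ 0.03 -0.15  5.16]
rows: rot [-0.0000e+00 -6.0000e-02  1.7996e+02] shift cm [ 0.03 -0.15  5.16]
```

View pics/w5.png

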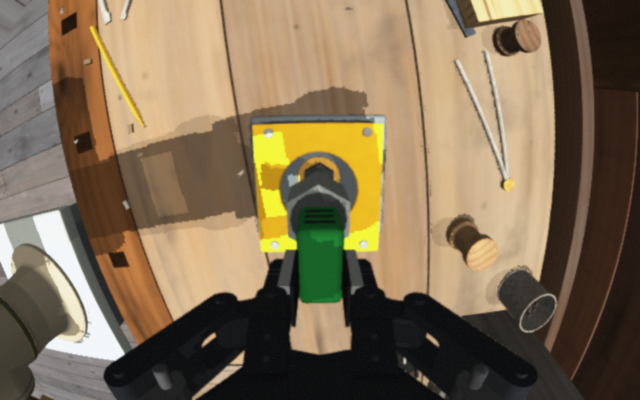

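```bash
python3 -m handwheel '[[0,0,0,0,-0.1,3,-1],[0,0,0,0,-0.1,3,-1],[0,0,0,0,-0.1,3,-1]]'
python3 - <<'E'
from h import *
for i in range(3):
    p=get_image("wrist");s=state();T=R.from_rotvec(s["tool_rot"]).as_matrix();M=R.from_rotvec(p["rvec"]).as_matrix();print(s["ee_pos"],T.T@(-M.T@p["tvec"]-s["ee_pos"]))
np.save("w6.npy",p,allow_pickle=True)
np.save("s6.npy",s,allow_pickle=True)
cv2.imwrite("pics/w6z.png",cv2.resize(p["image"][110:260,240:400,::-1],None,fx=4.8,fy=4.8*.8*1.25*.8,interpolation=cv2.INTER_CUBIC)) if 0 else cv2.imwrite("pics/w6z.png",cv2.resize(p["image"][120:240,250:400,::-1],None,fx=5,fy=5,interpolation=cv2.INTER_CUBIC))
E
```

```text
time_s: 7.35
ee_pos: [0.5687, 0.144, 0.1619]
tool_rot: [2.375, 2.056, 0.0]
force: [0.1, -0.0, -2.6]
gripper_width: 0.259
[0.56911703 0.14405675 0.16255536] [ 0.08066788  0.00108084 -0.15530672]
[0.56921667 0.14409995 0.16269327] [ 0.08069695  0.00122481 -0.15579142]
[0.5691532  0.14411661 0.16253919] [ 0.08073597  0.0012735  -0.15608724]
```

View pics/w6z.png

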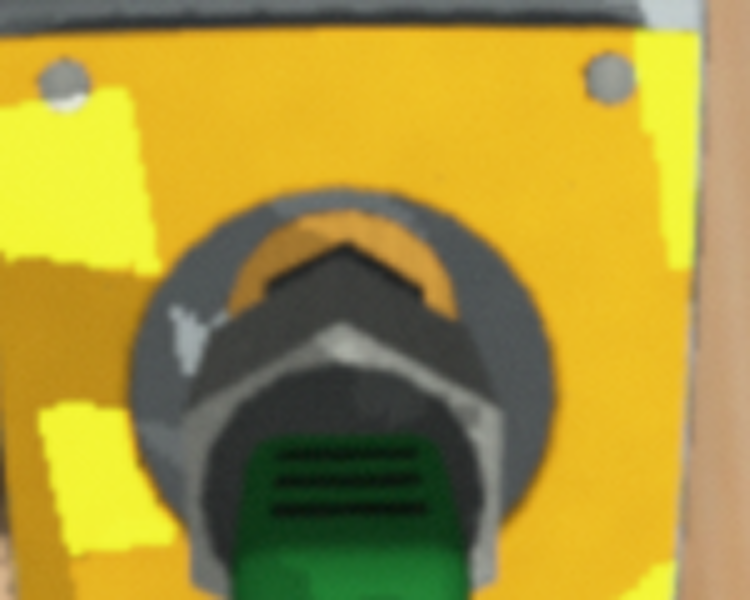

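```bash
cat > rel.py <<'E'
from h import *
from scipy.optimize import least_squares
def circ(p,pts,Z,z,r):
    X=np.array([atz(p,Z(a),z,True)[:2] for a in pts])
    o=least_squares(lambda v:np.hypot(X[:,0]-v[0],X[:,1]-v[1])-v[2],[*X.mean(0),r],loss="soft_l1",f_scale=.0005); print("circle z",z,"c",o.x.round(4),"res mm",(o.fun*1000).round(1)); return o.x
def key(p,s,Z,top,zt):
    "key hex at world height zt, returns world centre,yaw"
    def res(v):
        r=[]
        for k,a in top.items():
            th=np.radians(k)+v[2]; rr=.046/np.sqrt(3)
            r+=list(proj(p,np.r_[v[0]+rr*np.cos(th),v[1]+rr*np.sin(th),zt],True)[0]-Z(a))
        return np.array(r)
    o=least_squares(res,[s["ee_pos"][0],s["ee_pos"][1],-.1]);print("key zt",zt,"c",o.x[:2].round(4),"yaw",np.degrees(o.x[2]).round(2),"res",o.fun.round(1));return o.x
E
python3 - <<'E'
from rel import *
p=np.load("w6.npy",allow_pickle=True).item();s=np.load("s6.npy",allow_pickle=True).item()
Z=lambda a:(250+(a[0]+.5)/5-.5,120+(a[1]+.5)/5-.5)
circ(p,[(132,385),(160,290),(215,230),(280,198),(343,187),(410,198),(480,240),(530,300),(553,370),(540,455),(515,520),(150,470)],Z,.065,.0375)
circ(p,[(345,210),(455,300),(232,300),(265,243),(430,245)],Z,.012,.024)
for zt in(.108,.1065,.105): key(p,s,Z,{90:(343,325),150:(185,410),30:(500,410),210:(195,588),-30:(495,580)},zt)
E
```

```text
circle z 0.065 c [0.569  0.1453 0.0364] res mm [-0.  -0.  -0.  -0.   0.3  0.2 -0.3 -0.2  0.1 -0.5  1.5 -0.1]
circle z 0.012 c [0.5692 0.1451 0.0232] res mm [-0.  -0.2  0.2 -0.2  0.3]
key zt 0.108 c [0.5691 0.1433] yaw -7.7 res [-0.3 -0.4 -0.5  0.9  0.6  0.3 -0.7 -0.9  0.8  0.1]
key zt 0.1065 c [0.569  0.1428] yaw -7.7 res [-0.3 -0.2 -0.2  1.   0.4  0.3 -0.5 -1.   0.6 -0.1]
key zt 0.105 c [0.5689 0.1423] yaw -7.7 res [-0.3 -0.  -0.   1.   0.2  0.4 -0.3 -1.2  0.4 -0.2]
```

```bash
python3 -m handwheel '[[0,0,0,0.08,0,1,-1],[0,0,0,0.08,0,2,-1],[0,0,0,0.08,0,2.3,-1],[0,0,0,0.08,0,2.3,-1],[0,0,0,0.08,0,2.3,-1]]'; python3 -m handwheel '[[0,0,0,0,0,0.1,-1],[0,0,0,0,0,0.2,-1],[0,0,0,0,0,0.3,-1],[0,0,0,0,0,0.4,-1],[0,0,0,0,0,0.4,-1]]';python3 -m handwheel '[[0,0,0,0,0,0.1,-1],[0,0,0,0,0,0.2,-1],[0,0,0,0,0,0.2,-1]]'
```

```text
time_s: 8.0
ee_pos: [0.5686, 0.145, 0.1379]
tool_rot: [-2.375, -2.057, 0.0]
force: [-0.9, 0.4, -3.0]
gripper_width: 0.257
time_s: 8.5
ee_pos: [0.5695, 0.145, 0.1366]
tool_rot: [2.373, 2.055, 0.005]
force: [-3.9, -0.3, 13.9]
gripper_width: 0.254
time_s: 8.8
ee_pos: [0.5702, 0.1451, 0.1365]
tool_rot: [2.371, 2.054, 0.008]
force: [-5.6, -0.5, 25.4]
gripper_width: 0.258
```

```bash
python3 -m handwheel '[[0,0,0,0,0,-0.2,-1],[0,0,0,0.1,0,-0.2,-1],[0,0,0,0.1,0,-0.2,-1],[0,0,0,0.15,0.1,-0.2,-1],[0,0,0,0.15,0.1,-0.2,-1],[0,0,0,0,0.15,-0.2,-1],[0,0,0,0,0.15,-0.2,-1]]';python3 -m handwheel '[[0,0,0,-0.15,0,0,-1],[0,0,0,-0.15,0,0,-1],[0,0,0,-0.25,-0.15,0,-1],[0,0,0,-0.25,-0.15,0,-1],[0,0,0,-0.15,-0.3,0,-1],[0,0,0,-0.15,-0.3,0,-1]]';python3 -m handwheel '[[0,0,0,0.15,0,0,-1],[0,0,0,0.15,0,0,-1],[0,0,0,0.25,0.05,0,-1],[0,0,0,0.25,0.05,0,-1],[0,0,0,0.2,0.15,0,-1],[0,0,0,0.15,0.15,0,-1],[0,0,0,0.15,0.15,0,-1]]'
```

```text
time_s: 9.5
ee_pos: [0.5706, 0.1448, 0.1366]
tool_rot: [2.374, 2.056, 0.003]
force: [-6.0, -0.1, 15.5]
gripper_width: 0.256
time_s: 10.1
ee_pos: [0.5682, 0.1439, 0.1365]
tool_rot: [2.372, 2.055, 0.007]
force: [-1.0, -1.0, 12.1]
gripper_width: 0.257
time_s: 10.8
ee_pos: [0.5695, 0.145, 0.1366]
tool_rot: [2.373, 2.055, 0.005]
force: [-4.1, -0.8, 12.4]
gripper_width: 0.257
```

Run:
```python
from h import *
p=get_image("wrist");s=state()
np.save("w7.npy",p,allow_pickle=True)
np.save("s7.npy",s,allow_pickle=True)
cv2.imwrite("pics/w7z.png",cv2.resize(p["image"][120:240,250:400,::-1],None,fx=5,fy=5,interpolation=cv2.INTER_CUBIC))
```

```text
(no output)
```

View pics/w7z.png

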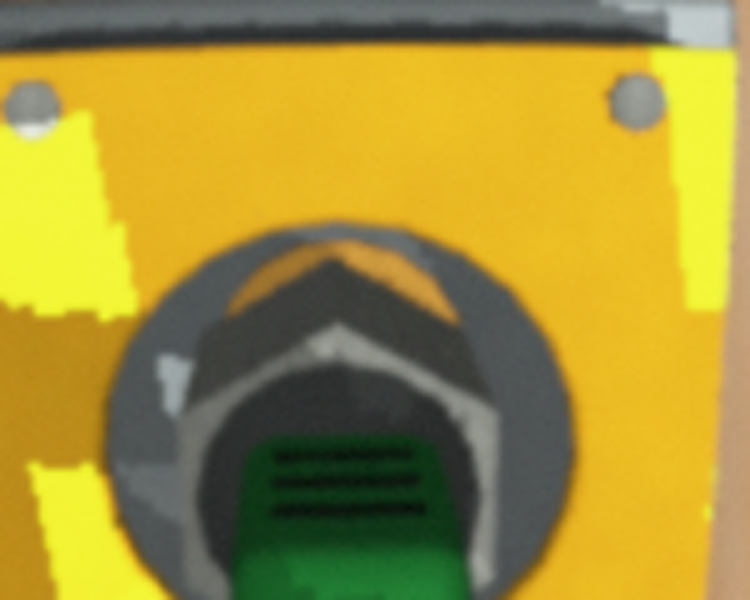

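Run:
```python
from rel import *
p=np.load("w7.npy",allow_pickle=True).item();s=np.load("s7.npy",allow_pickle=True).item()
Z=lambda a:(250+(a[0]+.5)/5-.5,120+(a[1]+.5)/5-.5)
print(s["ee_pos"])
circ(p,[(107,440),(125,365),(165,300),(220,258),(280,232),(335,222),(400,230),(470,265),(530,325),(565,385),(575,450)],Z,.065,.0375)
circ(p,[(340,242),(458,318),(230,308),(280,258),(400,258)],Z,.012,.024)
for zt in(.0834,.082,): key(p,s,Z,{90:(338,325),150:(183,412),30:(498,412),210:(190,590),-30:(492,582)},zt)
key(p,s,Z,{90:(335,260),150:(207,328),30:(465,328)},.03)
cam=-R.from_rotvec(p["rvec"]).as_matrix().T@p["tvec"];print(cam)
```

```text
[0.56950801 0.1449947  0.13658957]
circle z 0.065 c [0.569  0.145  0.0366] res mm [ 0.1 -0.2  0.  -0.2  0.1  0.5  0.3 -0.4 -0.7  0.1  0.2]
circle z 0.012 c [0.5688 0.1442 0.0237] res mm [ 0.1  0.1 -0.   0.  -0.2]
key zt 0.0834 c [0.569  0.1445] yaw -7.75 res [ 0.1 -0.3 -1.   0.8  0.6  0.1 -0.6 -0.8  0.9  0.2]
key zt 0.082 c [0.5689 0.144 ] yaw -7.75 res [ 0.1 -0.1 -0.7  0.8  0.4  0.2 -0.4 -1.   0.7  0. ]
key zt 0.03 c [0.5677 0.1429] yaw -8.29 res [ 0.1 -0.8 -0.4  0.5  0.3  0.4]
[0.58166139 0.22468318 0.29257965]
```

```bash
python3 -m handwheel '[[0,0,0,0,0,-3,-1],[0,0,0,0,0,-7,-1],[0,0,0,0,0,-10,-1],[0,0,0,0,0,-10,-1],[0,0,0,0,0,-10,-1]]'; python3 go.py .497 -.075 .108 -3.5
```

```text
time_s: 11.35
ee_pos: [0.5684, 0.145, 0.2334]
tool_rot: [-2.375, -2.057, 0.001]
force: [-0.3, -0.5, -3.6]
gripper_width: 0.256
t 11.35 pos [0.5684 0.145  0.2334] tool y yaw -8.21 tool z [-0. -0. -1.] q [0.05 0.44 1.27 0.   1.43 0.19] F [-0.3 -0.5 -3.6] w 0.256
rows: rot [-0.03  0.   -4.71] shift cm [-22.79  -3.92  12.54]
rows: rot [1.0000e-02 4.0000e-02 1.7529e+02] shift cm [-22.79  -3.92  12.54]
```

```bash
python3 -m handwheel '[[0,0,-2,-5,-1,0,-1],[0,0,-4.7,-10,-2,0,-1],[0,0,-4.7,-14,-3,0,-1],[0,0,-4.7,-18,-3.5,0,-1],[0,0,-4.7,-21,-3.9,0,-1],[0,0,-4.7,-22.8,-3.9,0,-1],[0,0,-4.7,-22.8,-3.9,3,-1],[0,0,-4.7,-22.8,-3.9,7,-1],[0,0,-4.7,-22.8,-3.9,10,-1],[0,0,-4.7,-22.8,-3.9,11.5,-1],[0,0,-4.7,-22.8,-3.9,12,-1],[0,0,-4.7,-22.8,-3.9,12,-1]]';python3 -m handwheel '[[0,0,0,0,0,0.3,-1],[0,0,0,0,0,0.5,-1],[0,0,0,0,0,0.6,-1],[0,0,0,0,0,0.7,-1],[0,0,0,0,0,0.7,-1]]'
```

```text
time_s: 12.55
ee_pos: [0.4968, -0.0749, 0.1129]
tool_rot: [-2.287, -2.151, 0.002]
force: [-0.0, 0.2, -2.7]
gripper_width: 0.253
time_s: 13.05
ee_pos: [0.4975, -0.0752, 0.1072]
tool_rot: [2.288, 2.152, 0.0]
force: [0.3, -0.8, -3.3]
gripper_width: 0.259
```

```bash
python3 -m handwheel '[[0,0,0,0,0,0.1,-1],[0,0,0,0,0,0.1,-1],[0,0,0,0,0,0.1,-1]]'; python3 -m handwheel '[[0,0,0,0,0,0,1],[0,0,0,0,0,0,1],[0,0,0,0,0,0,1],[0,0,0,0,0,0,1],[0,0,0,0,0,0,1],[0,0,0,0,0,-1,1],[0,0,0,0,0,-5,1],[0,0,0,0,0,-10,1],[0,0,0,0,0,-14,1],[0,0,0,0,0,-14,1],[0,0,0,0,0,-14,1]]';  python3 - <<'E'
from h import *
p=get_image("wrist");s=state()
np.save("w8.npy",p,allow_pickle=True)
cv2.imwrite("pics/w8.png",p["image"][:,:,::-1])
E
python3 go.py .5665 -.25 .25 3
```

```text
time_s: 13.35
ee_pos: [0.4979, -0.0755, 0.107]
tool_rot: [2.287, 2.151, 0.001]
force: [-1.7, 0.2, 5.2]
gripper_width: 0.255
time_s: 14.45
ee_pos: [0.4975, -0.0752, 0.2468]
tool_rot: [2.287, 2.151, 0.001]
force: [-0.2, -0.5, -1.0]
gripper_width: 0.998
t 14.5 pos [ 0.4971 -0.075   0.2456] tool y yaw -3.51 tool z [-0.001  0.    -1.   ] q [-0.38  0.24  1.51  0.    1.39 -0.32] F [-1.   0.1 -0.2] w 1.001
rows: rot [-0.04 -0.02 -6.51] shift cm [-17.04   8.    -0.45]
rows: rot [-3.0000e-02  6.0000e-02  1.7349e+02] shift cm [-17.04   8.    -0.45]
```

View pics/w8.png

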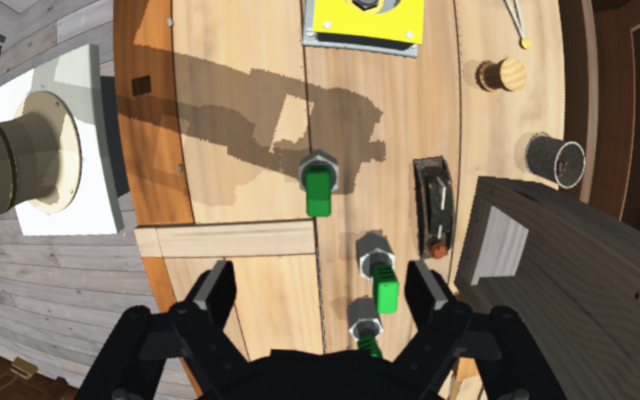

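```bash
python3 go.py .566 -.2005 .18 4; python3 -m handwheel '[[0,0,-4,-5,3,0,1],[0,0,-7.5,-10,6,0,1],[0,0,-7.5,-12.1,7.7,0,1],[0,0,-7.5,-12.1,7.7,3,1],[0,0,-7.5,-12.1,7.7,6.5,1],[0,0,-7.5,-12.1,7.7,6.5,1],[0,0,-7.5,-12.1,7.7,6.5,1]]'
python3 - <<'E'
from h import *
p=get_image("wrist");s=state()
np.save("w9.npy",p,allow_pickle=True);np.save("s9.npy",s,allow_pickle=True)
cv2.imwrite("pics/w9.png",p["image"][:,:,::-1])
cv2.imwrite("pics/w9z.png",cv2.resize(p["image"][140:260,260:400,::-1],None,fx=5,fy=5,interpolation=cv2.INTER_CUBIC))
E
python3 go.py .566 -.2005 .18 4
```

```text
t 14.5 pos [ 0.4971 -0.075   0.2456] tool y yaw -3.51 tool z [-0.001  0.    -1.   ] q [-0.38  0.24  1.51  0.    1.39 -0.32] F [-1.   0.1 -0.2] w 1.001
rows: rot [-0.04 -0.02 -7.51] shift cm [-12.11   7.65   6.56]
rows: rot [-3.0000e-02  6.0000e-02  1.7249e+02] shift cm [-12.11   7.65   6.56]
time_s: 15.2
ee_pos: [0.5667, -0.2005, 0.181]
tool_rot: [-2.142, -2.296, 0.001]
force: [0.4, -0.2, 0.1]
gripper_width: 0.999
t 15.25 pos [ 0.5672 -0.2007  0.1823] tool y yaw 4.0 tool z [ 0.001 -0.001 -1.   ] q [-0.53  0.51  1.3  -0.    1.33 -0.6 ] F [0.5 0.7 0.9] w 1.003
rows: rot [0.06 0.04 0.  ] shift cm [ 0.03 -0.12  0.23]
rows: rot [-7.0e-02  1.0e-01 -1.8e+02] shift cm [ 0.03 -0.12  0.23]
```

View pics/w9z.png

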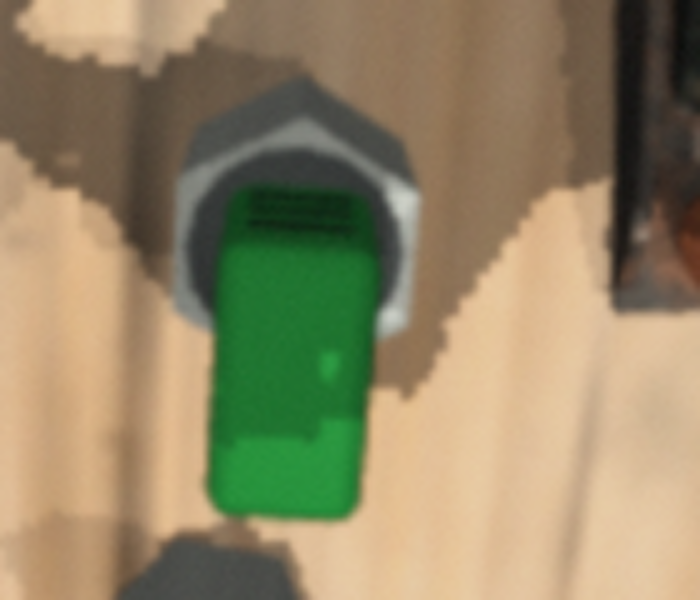

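View pics/w9.png

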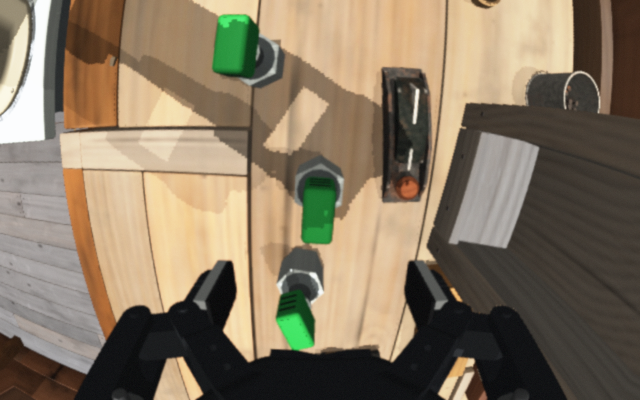

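Run:
```python
from rel import *
p=np.load("w9.npy",allow_pickle=True).item();s=np.load("s9.npy",allow_pickle=True).item()
Z=lambda a:(260+(a[0]+.5)/5-.5,140+(a[1]+.5)/5-.5)
key(p,s,Z,{90:(303,117),150:(178,183),30:(420,187),210:(174,308),-30:(408,326)},.052)
key(p,s,Z,{90:(302,75),150:(197,132),30:(410,140)},.0)
c=np.array([atz(p,Z(a),.122,True) for a in((219,245),(382,247),(358,522),(207,513))]);print(c.mean(0),np.degrees(np.arctan2(*(c[1]-c[0])[1::-1])),np.degrees(np.arctan2(*(c[0]-c[3])[1::-1])),np.degrees(np.arctan2(*(c[1]-c[2])[1::-1])))
```

```text
key zt 0.052 c [ 0.5662 -0.2   ] yaw 0.96 res [-0.1 -0.3 -0.2 -0.9  0.   0.8 -0.1  0.8  0.4 -0.4]
key zt 0.0 c [ 0.5671 -0.2009] yaw 2.13 res [ 0.5  0.2  0.3  0.  -0.8 -0.3]
[ 0.56608864 -0.20107991  0.122     ] 3.2131007840491517 90.39707623659447 90.08799025908931
```

```bash
python3 -m handwheel '[[0,0,2.8,0,-0.05,3,1],[0,0,2.8,0.03,-0.06,6,1],[0,0,2.8,0.03,-0.06,7.4,1],[0,0,2.8,0.03,-0.06,7.4,1],[0,0,2.8,0.03,-0.06,7.4,1],[0,0,2.8,0.03,-0.06,7.4,-1],[0,0,2.8,0.03,-0.06,7.4,-1],[0,0,2.8,0.03,-0.06,7.4,-1],[0,0,2.8,0.03,-0.06,7.4,-1],[0,0,2.8,0.03,-0.06,7.4,-1],[0,0,2.8,0.03,-0.06,7.4,-1],[0,0,2.8,0.03,-0.06,7.4,-1]]'; python3 -m handwheel '[[0,0,0,0,0,0,-1]]'
```

```text
time_s: 16.45
ee_pos: [0.5664, -0.2006, 0.1076]
tool_rot: [2.198, 2.244, -0.0]
force: [-2.4, -0.3, 5.3]
gripper_width: 0.258
time_s: 16.55
ee_pos: [0.5664, -0.2005, 0.1076]
tool_rot: [2.198, 2.244, 0.0]
force: [-1.9, 0.5, 6.2]
gripper_width: 0.259
```

```bash
python3 -m handwheel '[[0,0,0,0,0,-3,-1],[0,0,0,0,0,-7,-1],[0,0,0,0,0,-11,-1],[0,0,0,0,0,-13,-1],[0,0,0,0,0,-13,-1],[0,0,0,0,0,-13,-1]]'; python3 go.py .5688 .1447 .165 -7.9
```

```text
time_s: 17.15
ee_pos: [0.5658, -0.2001, 0.2353]
tool_rot: [-2.197, -2.243, 0.001]
force: [-0.2, 0.1, -3.3]
gripper_width: 0.251
t 17.15 pos [ 0.5658 -0.2001  0.2353] tool y yaw 1.19 tool z [-0.002  0.001 -1.   ] q [-0.53  0.47  1.22  0.    1.45 -0.56] F [-0.2  0.1 -3.3] w 0.251
rows: rot [-0.12 -0.07  9.09] shift cm [34.46  1.03  7.07]
rows: rot [ 1.0000e-01 -1.8000e-01 -1.7091e+02] shift cm [34.46  1.03  7.07]
```

```bash
python3 -m handwheel '[[0,0,2,5,0,0,-1],[0,0,4,10,0.3,0,-1],[0,0,6,15,0.5,0,-1],[0,0,9.1,20,0.8,0,-1],[0,0,9.1,25,1,0,-1],[0,0,9.1,30,1,0,-1],[0,0,9.1,33,1,0,-1],[0,0,9.1,34.5,1,0,-1],[0,0,9.1,34.5,1,3,-1],[0,0,9.1,34.5,1,6,-1],[0,0,9.1,34.5,1,7,-1],[0,0,9.1,34.5,1,7,-1]]'; python3 -m handwheel '[[0,0,0,0,0,0,-1],[0,0,0,0,0,0,-1]]'
python3 - <<'E'
from h import *
p=get_image("wrist");s=state();print(s["ee_pos"])
np.save("w10.npy",p,allow_pickle=True);np.save("s10.npy",s,allow_pickle=True)
cv2.imwrite("pics/w10z.png",cv2.resize(p["image"][120:240,250:400,::-1],None,fx=5,fy=5,interpolation=cv2.INTER_CUBIC))
E
```

```text
time_s: 18.35
ee_pos: [0.5683, 0.1441, 0.1651]
tool_rot: [-2.368, -2.06, 0.005]
force: [-0.2, -0.0, -2.1]
gripper_width: 0.253
time_s: 18.55
ee_pos: [0.5698, 0.1446, 0.1684]
tool_rot: [2.369, 2.061, 0.003]
force: [-0.2, 0.2, -2.3]
gripper_width: 0.253
[0.569688   0.14463953 0.16829374]
```

View pics/w10z.png

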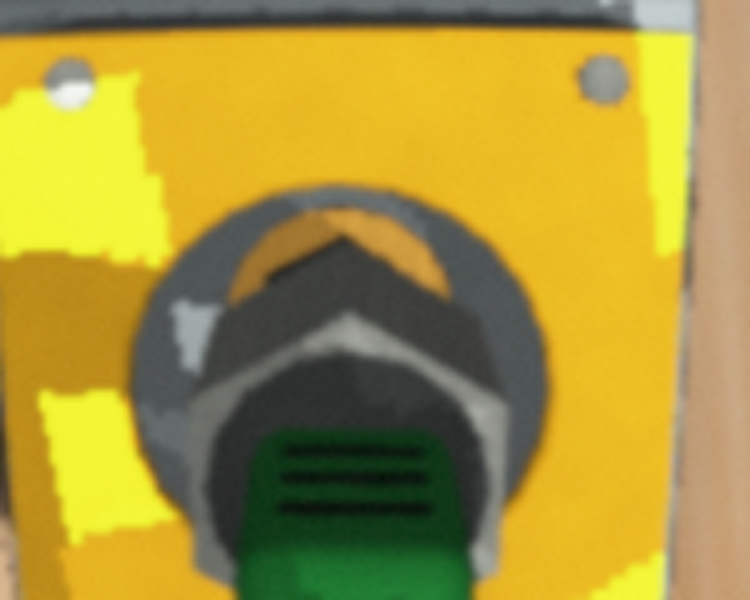

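Run:
```python
from rel import *
p=np.load("w10.npy",allow_pickle=True).item();s=np.load("s10.npy",allow_pickle=True).item()
Z=lambda a:(250+(a[0]+.5)/5-.5,120+(a[1]+.5)/5-.5)
circ(p,[(132,385),(160,290),(215,228),(280,195),(343,185),(410,197),(475,240),(525,300),(545,360),(547,410),(145,450)],Z,.065,.0375)
circ(p,[(345,208),(450,298),(230,300),(265,243),(420,240)],Z,.012,.024)
key(p,s,Z,{90:(347,315),150:(190,405),30:(507,405),210:(196,575),-30:(495,576)},.1683-.1076+.052)
```

```text
circle z 0.065 c [0.569  0.1451 0.0365] res mm [ 0.2 -0.3 -0.1  0.1  0.4  0.3 -0.6 -0.3 -0.   0.3 -0.1]
circle z 0.012 c [0.5689 0.1448 0.0232] res mm [ 0.2 -0.1  0.3 -0.7  0.1]
key zt 0.1127 c [0.5702 0.1444] yaw -8.33 res [ 0.1  0.2 -0.5 -0.  -0.   0.3 -0.6 -0.2  1.  -0.1]
```

```bash
python3 -m handwheel '[[0,0,0,0.04,-0.1,1,-1],[0,0,0,0.04,-0.1,2,-1],[0,0,0,0.04,-0.1,2.7,-1],[0,0,0,0.04,-0.1,2.7,-1],[0,0,0,0.04,-0.1,2.7,-1]]'; python3 -m handwheel '[[0,0,0,0,0,0.2,-1],[0,0,0,0,0,0.4,-1],[0,0,0,0,0,0.5,-1],[0,0,0,0,0,0.6,-1],[0,0,0,0,0,0.6,-1]]'
```

```text
time_s: 19.1
ee_pos: [0.5682, 0.1453, 0.1399]
tool_rot: [-2.369, -2.063, 0.0]
force: [-0.8, -0.2, -3.0]
gripper_width: 0.258
time_s: 19.6
ee_pos: [0.5689, 0.1453, 0.1353]
tool_rot: [2.368, 2.062, 0.003]
force: [-1.4, -0.2, 5.3]
gripper_width: 0.249
```

```bash
python3 -m handwheel '[[0,0,0,0,0,0.1,-1],[0,0,0,0,0,0.2,-1],[0,0,0,0,0,0.2,-1]]';python3 -m handwheel '[[0,0,0,0.05,0,0.1,-1],[0,0,0,0.05,0,0.1,-1],[0,0,0,-0.05,0,0.1,-1],[0,0,0,-0.05,0,0.1,-1]]'
```

```text
time_s: 19.9
ee_pos: [0.5695, 0.1454, 0.1349]
tool_rot: [2.367, 2.061, 0.007]
force: [-1.1, -0.4, 15.6]
gripper_width: 0.26
time_s: 20.3
ee_pos: [0.5698, 0.145, 0.1348]
tool_rot: [2.366, 2.06, 0.008]
force: [-2.8, 0.2, 20.5]
gripper_width: 0.255
```

```bash
python3 -m handwheel '[[0,0,0,0,0.1,-0.15,-1],[0,0,0,0,0.1,-0.15,-1],[0,0,0,0,-0.1,-0.15,-1],[0,0,0,0,-0.1,-0.15,-1]]';python3 -m handwheel '[[0,0,0,0.1,0,0,-1],[0,0,0,0.1,0,0,-1],[0,0,0,0.2,0,0,-1],[0,0,0,0.2,0,0,-1]]';python3 -m handwheel '[[0,0,0,-0.3,0,0,-1],[0,0,0,-0.3,0,0,-1],[0,0,0,-0.3,0.15,0,-1],[0,0,0,-0.3,0.15,0,-1]]'
```

```text
time_s: 20.7
ee_pos: [0.5685, 0.1451, 0.135]
tool_rot: [2.367, 2.061, 0.007]
force: [0.7, -0.7, 11.9]
gripper_width: 0.261
time_s: 21.1
ee_pos: [0.5688, 0.1468, 0.1349]
tool_rot: [2.366, 2.061, 0.006]
force: [-1.0, -1.6, 12.5]
gripper_width: 0.256
time_s: 21.5
ee_pos: [0.5695, 0.144, 0.1349]
tool_rot: [2.368, 2.061, 0.006]
force: [-1.7, 0.5, 13.2]
gripper_width: 0.254
```

```bash
python3 -m handwheel '[[0,0,0,0,0,-3,-1],[0,0,0,0,0,-7,-1],[0,0,0,0,0,-10,-1],[0,0,0,0,0,-10,-1],[0,0,0,0,0,-10,-1]]'
python3 - <<'E'
from h import *
p=get_image("wrist");s=state();print(s["ee_pos"])
np.save("w11.npy",p,allow_pickle=True);np.save("s11.npy",s,allow_pickle=True)
cv2.imwrite("pics/w11z.png",cv2.resize(p["image"][140:280,240:400,::-1],None,fx=5,fy=5*.85,interpolation=cv2.INTER_CUBIC))
E
python3 go.py .5664 -.2006 .108 1.2
```

```text
time_s: 22.0
ee_pos: [0.5682, 0.1438, 0.2318]
tool_rot: [-2.369, -2.063, 0.001]
force: [0.1, -0.2, -3.1]
gripper_width: 0.251
[0.56780672 0.14372141 0.23083278]
t 22.05 pos [0.5678 0.1437 0.2308] tool y yaw -7.91 tool z [-0.003 -0.    -1.   ] q [0.05 0.44 1.28 0.   1.42 0.19] F [ 0.  -0.6 -3.3] w 0.256
rows: rot [-0.16  0.01 -9.11] shift cm [-34.12   4.63  12.29]
rows: rot [2.0000e-02 2.4000e-01 1.7089e+02] shift cm [-34.12   4.63  12.29]
```

View pics/w11z.png

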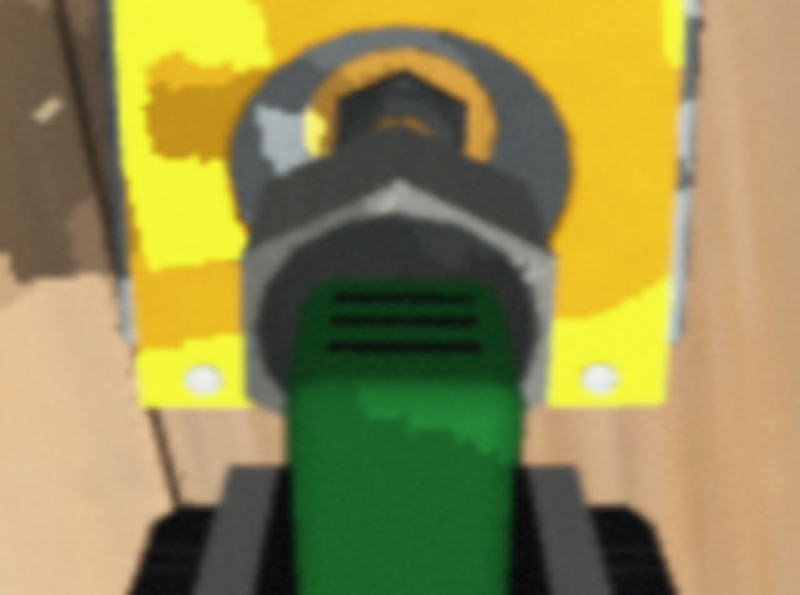

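```bash
python3 -m handwheel '[[0,0,-2,-5,0.7,0,-1],[0,0,-4,-10,1.4,0,-1],[0,0,-6,-15,2.1,0,-1],[0,0,-9.1,-20,2.8,0,-1],[0,0,-9.1,-25,3.5,0,-1],[0,0,-9.1,-30,4.1,0,-1],[0,0,-9.1,-33,4.6,0,-1],[0,0,-9.1,-34.1,4.6,0,-1],[0,0,-9.1,-34.1,4.6,4,-1],[0,0,-9.1,-34.1,4.6,8,-1],[0,0,-9.1,-34.1,4.6,10.5,-1],[0,0,-9.1,-34.1,4.6,11.3,-1]]';python3 -m handwheel '[[0,0,0,0,0,0,-1],[0,0,0,0,0,0.3,-1],[0,0,0,0,0,0.5,-1],[0,0,0,0,0,0.7,-1],[0,0,0,0,0,0.7,-1]]'
```

```text
time_s: 23.25
ee_pos: [0.5653, -0.1986, 0.1154]
tool_rot: [-2.192, -2.24, 0.003]
force: [0.4, -0.4, -2.6]
gripper_width: 0.255
time_s: 23.75
ee_pos: [0.5671, -0.2003, 0.1127]
tool_rot: [2.198, 2.244, 0.0]
force: [0.0, -0.0, -2.9]
gripper_width: 0.251
```

```bash
python3 -m handwheel '[[0,0,0,0,0,0.2,-1],[0,0,0,0,0,0.4,-1],[0,0,0,0,0,0.4,-1],[0,0,0,0,0,0.4,-1]]';python3 -m handwheel '[[0,0,0,0,0,0.1,-1],[0,0,0,0,0,0.2,-1],[0,0,0,0,0,0.2,-1]]'
```

```text
time_s: 24.15
ee_pos: [0.5671, -0.2004, 0.1085]
tool_rot: [-2.198, -2.244, 0.0]
force: [-0.4, -0.0, -2.3]
gripper_width: 0.257
time_s: 24.45
ee_pos: [0.5674, -0.2006, 0.1076]
tool_rot: [2.197, 2.243, 0.0]
force: [-2.2, 0.9, 5.2]
gripper_width: 0.255
```

```bash
python3 -m handwheel '[[0,0,0,0,0,0,1],[0,0,0,0,0,0,1],[0,0,0,0,0,0,1],[0,0,0,0,0,0,1],[0,0,0,0,0,0,1],[0,0,0,0,0,-1,1],[0,0,0,0,0,-5,1],[0,0,0,0,0,-10,1],[0,0,0,0,0,-14,1],[0,0,0,0,0,-14,1],[0,0,0,0,0,-14,1]]';   python3 go.py .5528 -.313 .18 16.5
```

```text
time_s: 25.55
ee_pos: [0.5672, -0.2004, 0.2474]
tool_rot: [2.197, 2.243, 0.001]
force: [-0.0, -0.0, -0.5]
gripper_width: 1.002
t 25.55 pos [ 0.5672 -0.2004  0.2474] tool y yaw 1.19 tool z [ 0.001 -0.001 -1.   ] q [-0.53  0.47  1.2  -0.    1.48 -0.55] F [-0.  -0.  -0.5] w 1.002
rows: rot [  0.08   0.07 -15.31] shift cm [-11.22  -1.68   6.75]
rows: rot [ 9.0000e-02 -1.1000e-01  1.6469e+02] shift cm [-11.22  -1.68   6.75]
```

```bash
python3 -m handwheel '[[0,0,-7,-5,-0.6,0,1],[0,0,-15.3,-9,-1.2,0,1],[0,0,-15.3,-11.2,-1.7,0,1],[0,0,-15.3,-11.2,-1.7,3,1],[0,0,-15.3,-11.2,-1.7,6.6,1],[0,0,-15.3,-11.2,-1.7,6.6,1],[0,0,-15.3,-11.2,-1.7,6.6,1]]'
python3 - <<'E'
from h import *
p=get_image("wrist");s=state()
np.save("w12.npy",p,allow_pickle=True);np.save("s12.npy",s,allow_pickle=True)
cv2.imwrite("pics/w12.png",p["image"][:,:,::-1])
cv2.imwrite("pics/w12z.png",cv2.resize(p["image"][140:260,260:400,::-1],None,fx=5,fy=5,interpolation=cv2.INTER_CUBIC))
E
python3 go.py .5528 -.313 .18 16.5
```

```text
time_s: 26.25
ee_pos: [0.5523, -0.3125, 0.1805]
tool_rot: [-1.879, -2.516, -0.0]
force: [0.7, 0.2, -0.2]
gripper_width: 0.999
t 26.3 pos [ 0.5528 -0.3128  0.1819] tool y yaw 16.5 tool z [ 0.001 -0.001 -1.   ] q [-0.7   0.58  1.18 -0.    1.37 -0.99] F [0.6 0.7 0.6] w 1.002
rows: rot [0.04 0.06 0.  ] shift cm [-0.02 -0.01  0.19]
rows: rot [-1.0e-01  7.0e-02 -1.8e+02] shift cm [-0.02 -0.01  0.19]
```

View pics/w12z.png

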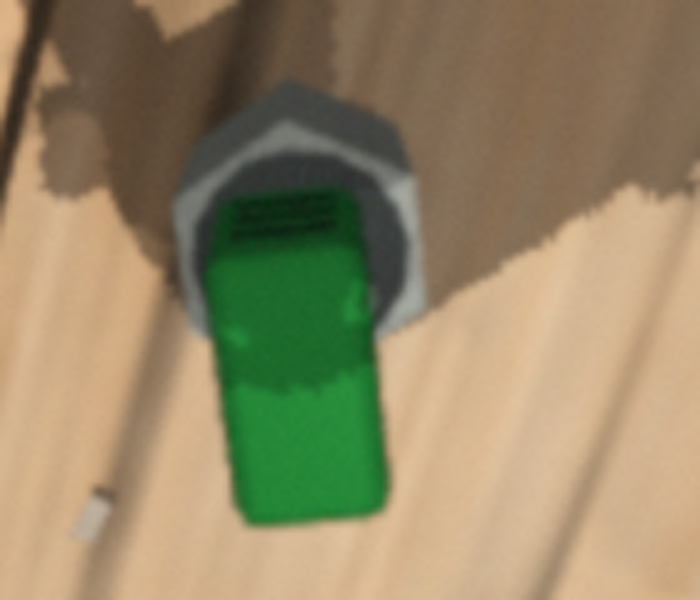

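View pics/w12.png

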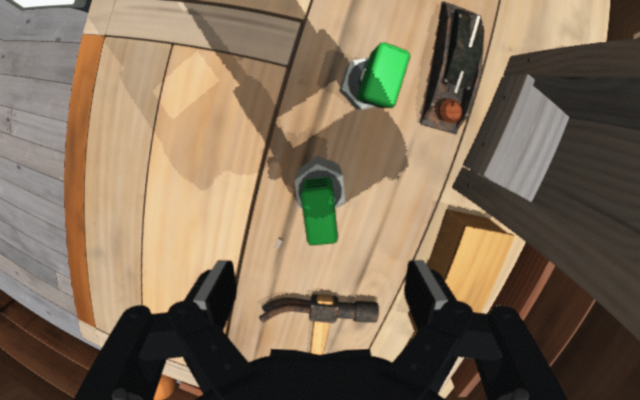

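Run:
```python
from rel import *
p=np.load("w12.npy",allow_pickle=True).item();s=np.load("s12.npy",allow_pickle=True).item()
Z=lambda a:(260+(a[0]+.5)/5-.5,140+(a[1]+.5)/5-.5)
key(p,s,Z,{110:(288,120),170:(174,207),50:(413,180),-130:(195,328),-10:(427,302)},.052)
key(p,s,Z,{110:(292,80),170:(190,150),50:(405,138)},.0)
c=np.array([atz(p,Z(a),.122,True) for a in((210,262),(370,252),(388,512),(240,525))]);print(c.mean(0),np.degrees(np.arctan2(*(c[1]-c[0])[1::-1])),np.degrees(np.arctan2(*(c[0]-c[3])[1::-1])),np.degrees(np.arctan2(*(c[1]-c[2])[1::-1])))
```

```text
key zt 0.052 c [ 0.5532 -0.3125] yaw 3.16 res [-0.4 -0.1 -0.  -1.   0.5 -1.1 -0.4  1.2  0.4  1.1]
key zt 0.0 c [ 0.5532 -0.3144] yaw -0.16 res [ 0.2  0.6  0.7 -0.3 -0.9 -0.3]
[ 0.5536304  -0.31367131  0.122     ] 20.14497271643678 111.54001374759979 111.08792640996755
```

```bash
python3 -m handwheel '[[0,0,-4.5,-0.03,0.04,3,1],[0,0,-4.5,-0.03,0.04,6,1],[0,0,-4.5,-0.03,0.04,7.4,1],[0,0,-4.5,-0.03,0.04,7.4,1],[0,0,-4.5,-0.03,0.04,7.4,1],[0,0,-4.5,-0.03,0.04,7.4,-1],[0,0,-4.5,-0.03,0.04,7.4,-1],[0,0,-4.5,-0.03,0.04,7.4,-1],[0,0,-4.5,-0.03,0.04,7.4,-1],[0,0,-4.5,-0.03,0.04,7.4,-1],[0,0,-4.5,-0.03,0.04,7.4,-1],[0,0,-4.5,-0.03,0.04,7.4,-1]]'; python3 -m handwheel '[[0,0,0,0,0,0,-1]]';python3 -m handwheel '[[0,0,0,0,0,-3,-1],[0,0,0,0,0,-7,-1],[0,0,0,0,0,-11,-1],[0,0,0,0,0,-13,-1],[0,0,0,0,0,-13,-1],[0,0,0,0,0,-13,-1]]'; python3 go.py .5688 .1447 .165 -7.9
```

```text
time_s: 27.5
ee_pos: [0.553, -0.313, 0.1071]
tool_rot: [1.779, 2.588, -0.0]
force: [-1.5, 0.2, 5.2]
gripper_width: 0.259
time_s: 27.6
ee_pos: [0.553, -0.3131, 0.1071]
tool_rot: [1.779, 2.588, -0.0]
force: [-0.9, -0.4, 5.5]
gripper_width: 0.257
time_s: 28.2
ee_pos: [0.5525, -0.3125, 0.2346]
tool_rot: [-1.778, -2.587, -0.0]
force: [-0.5, -0.4, -4.5]
gripper_width: 0.254
t 28.2 pos [ 0.5525 -0.3125  0.2346] tool y yaw 20.99 tool z [-0.002  0.002 -1.   ] q [-0.7   0.56  1.09  0.    1.5  -1.07] F [-0.5 -0.4 -4.5] w 0.254
rows: rot [-0.11 -0.11 28.89] shift cm [42.09 17.91  7.04]
rows: rot [ 1.5000e-01 -1.4000e-01 -1.5111e+02] shift cm [42.09 17.91  7.04]
```

```bash
python3 -m handwheel '[[0,0,0,0,0,-4,-1],[0,0,4,4.6,2,-5,-1],[0,0,8,9.2,3.9,-5,-1],[0,0,12,13.8,5.9,-5,-1],[0,0,16,18.4,7.8,-5,-1],[0,0,20,23,9.8,-5,-1],[0,0,24,27.6,11.7,-5,-1],[0,0,28.9,32.2,13.7,-5,-1],[0,0,28.9,36.8,15.7,-5,-1],[0,0,28.9,40,17,-5,-1],[0,0,28.9,42.1,17.9,-5,-1],[0,0,28.9,42.1,17.9,-4,-1]]'; python3 -m handwheel '[[0,0,0,0,0,0,-1]]'; python3 go.py .5688 .1447 .165 -7.9
```

```text
time_s: 29.4
ee_pos: [0.5687, 0.1472, 0.2748]
tool_rot: [-2.364, -2.066, 0.001]
force: [0.7, 0.0, -3.4]
gripper_width: 0.259
time_s: 29.5
ee_pos: [0.5682, 0.1443, 0.273]
tool_rot: [-2.366, -2.061, 0.008]
force: [0.4, -1.5, -4.2]
gripper_width: 0.253
t 29.5 pos [0.5682 0.1443 0.273 ] tool y yaw -7.87 tool z [-0.006 -0.001 -1.   ] q [ 0.05  0.43  1.19 -0.    1.53  0.19] F [ 0.4 -1.5 -4.2] w 0.253
rows: rot [-0.34  0.09  0.03] shift cm [ 0.07  0.12 10.8 ]
rows: rot [-1.3000e-01 -5.3000e-01 -1.7997e+02] shift cm [ 0.07  0.12 10.8 ]
```

```bash
python3 -m handwheel '[[0,0,0,0,0,4,-1],[0,0,0,0,0,8,-1],[0,0,0,0,0,10.6,-1],[0,0,0,0,0,10.6,-1],[0,0,0,0,0,10.6,-1],[0,0,0,0,0,10.6,-1]]'
python3 - <<'E'
from h import *
p=get_image("wrist");s=state();print(s["ee_pos"])
np.save("w13.npy",p,allow_pickle=True);np.save("s13.npy",s,allow_pickle=True)
cv2.imwrite("pics/w13z.png",cv2.resize(p["image"][120:240,250:400,::-1],None,fx=5,fy=5,interpolation=cv2.INTER_CUBIC))
E
```

```text
time_s: 30.1
ee_pos: [0.5701, 0.1439, 0.1723]
tool_rot: [2.369, 2.061, 0.004]
force: [-0.2, -0.1, -2.7]
gripper_width: 0.255
[0.57002459 0.14403644 0.17228713]
```

View pics/w13z.png

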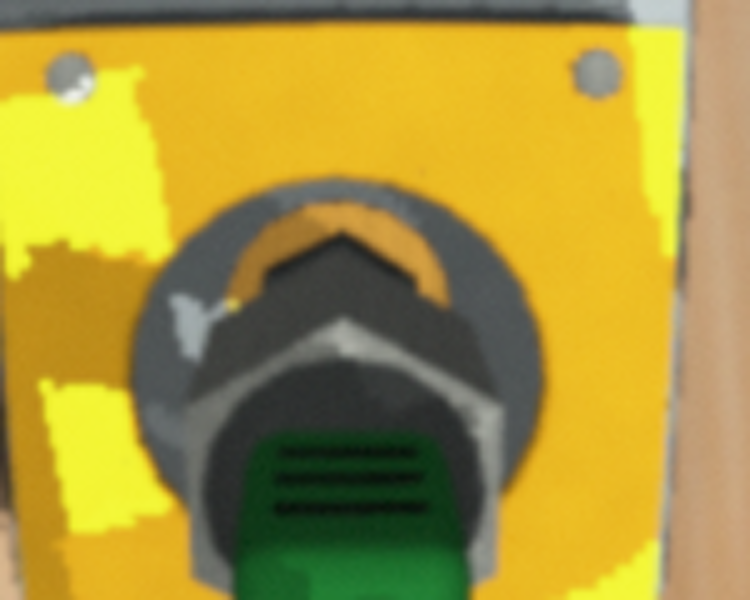

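Run:
```python
from rel import *
p=np.load("w13.npy",allow_pickle=True).item();s=np.load("s13.npy",allow_pickle=True).item()
Z=lambda a:(250+(a[0]+.5)/5-.5,120+(a[1]+.5)/5-.5)
circ(p,[(132,370),(155,290),(215,225),(280,188),(338,178),(410,193),(475,235),(520,295),(541,350),(543,410),(145,450)],Z,.065,.0375)
circ(p,[(341,202),(448,298),(230,300),(265,237),(420,240)],Z,.012,.024)
key(p,s,Z,{90:(343,320),150:(187,405),30:(502,405),210:(193,580),-30:(495,578)},.1723-.1071+.052)
```

```text
circle z 0.065 c [0.5689 0.1444 0.0368] res mm [-0.  -0.2 -0.6  0.3  0.7  0.3 -0.3 -0.6 -0.1  0.3  0.1]
circle z 0.012 c [0.569  0.1446 0.023 ] res mm [ 0.5  0.   0.2 -0.6 -0.2]
key zt 0.1172 c [0.5701 0.1437] yaw -7.95 res [ 0.1 -0.4 -0.7  0.7  0.4  0.5 -0.5 -0.5  0.7 -0.2]
```

```bash
python3 -m handwheel '[[0,0,0,0.07,-0.1,1,-1],[0,0,0,0.07,-0.1,2,-1],[0,0,0,0.07,-0.1,3.1,-1],[0,0,0,0.07,-0.1,3.1,-1],[0,0,0,0.07,-0.1,3.1,-1]]'; python3 -m handwheel '[[0,0,0,0,0,0.2,-1],[0,0,0,0,0,0.4,-1],[0,0,0,0,0,0.5,-1],[0,0,0,0,0,0.6,-1],[0,0,0,0,0,0.6,-1]]'
```

```text
time_s: 30.65
ee_pos: [0.5682, 0.1452, 0.1392]
tool_rot: [-2.369, -2.063, 0.001]
force: [1.0, 0.0, -3.1]
gripper_width: 0.249
time_s: 31.15
ee_pos: [0.5684, 0.1452, 0.1335]
tool_rot: [2.369, 2.063, 0.0]
force: [0.6, -0.2, -2.9]
gripper_width: 0.255
```

Already 3.6 mm below the nut's top without contact: this key is entering.

```bash
python3 -m handwheel '[[0,0,0,0,0,0.2,-1],[0,0,0,0,0,0.5,-1],[0,0,0,0,0,0.8,-1],[0,0,0,0,0,1.0,-1],[0,0,0,0,0,1.0,-1]]';python3 -m handwheel '[[0,0,0,0,0,0.2,-1],[0,0,0,0,0,0.4,-1],[0,0,0,0,0,0.5,-1],[0,0,0,0,0,0.5,-1]]'
```

```text
time_s: 31.65
ee_pos: [0.5683, 0.1451, 0.123]
tool_rot: [-2.369, -2.063, 0.0]
force: [2.0, 0.5, -4.5]
gripper_width: 0.253
time_s: 32.05
ee_pos: [0.5687, 0.1451, 0.1194]
tool_rot: [2.369, 2.062, 0.002]
force: [-0.0, -0.9, 4.4]
gripper_width: 0.256
```

```bash
python3 -m handwheel '[[0,0,0,0,0,0.1,-1],[0,0,0,0,0,0.2,-1],[0,0,0,0,0,0.2,-1],[0,0,0,0,0,0.2,-1]]'
python3 - <<'E'
from h import *
p=get_image("wrist");s=state();print(s["ee_pos"],s["force"])
cv2.imwrite("pics/w14.png",p["image"][:,:,::-1])
p=get_image("top")
cv2.imwrite("pics/t14.png",p["image"][:,:,::-1])
E
```

```text
time_s: 32.45
ee_pos: [0.5692, 0.1452, 0.1193]
tool_rot: [2.367, 2.061, 0.004]
force: [-3.2, -1.3, 18.0]
gripper_width: 0.251
[0.56926014 0.14517181 0.11935115] [-3.08528427 -1.4454394  18.22605766]
```

View pics/w14.png

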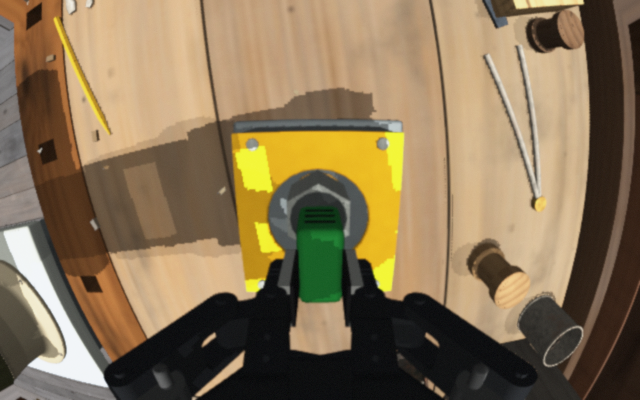

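View pics/t14.png

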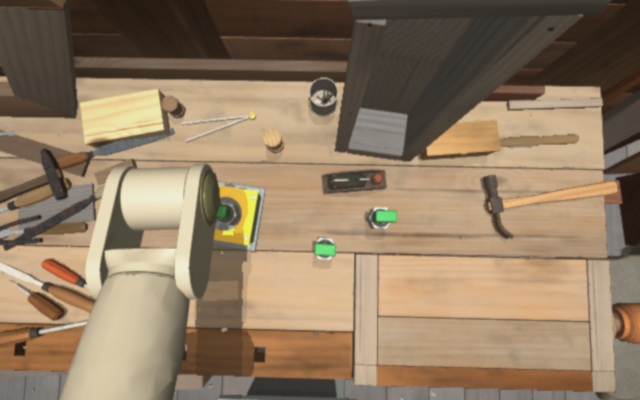

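The pictures show the held key's socket down in the guard hole (wrist, 318,190). The other two keys stand upright at (325,248) and (383,217) in the top view. The spool (272,140) and plane (354,180) haven't moved.

```bash
python3 -c "
from cell import *
print(job_done()); s=state(); print(s['time_s'],s['ee_pos'],s['force'],s['gripper_width'])"
```

```text
the job is handed in; nothing more can be done
None
the job is handed in; nothing more can be done
```

I found the key that fits: the third one I tried. I handed the job in at about 32.5 s with that key still in the gripper and pushed fully down over the nut.

- **First key** (nearest the hold-down): it stopped with its mouth about 18 mm above the washer. Shifting it a millimetre or two each way did not let it in, so I stood it back on the bench.
- **Second key:** it stopped about 15 mm above the washer, lower than the 17 mm you gave for a key that is too small. It sat at the same height as I shifted it, so I took it as too small and stood it back where it came from.
- **Third key:** it slid over the nut without resistance. It stopped with the tool at 0.1193 m, and I expected 0.1191 m for a key resting on the washer. It is held there with about 18 N of downward push.

The last pictures show the other two keys upright and the spool and block plane where they were. The highest wrist force I saw was about 25 N. The wrist-camera measurements of the key against the nut disagreed by about 1–1.5 mm at times. Small shifts took care of that, and the fit itself confirmed the alignment. After the hand-in I could no longer read the robot's state, so the final second is unchecked.

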